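# Show the spun sample tube to the inspection camera

### The arm

A 7-joint arm with a two-finger parallel gripper is mounted at the origin on a cart in front of the work surface, level with it; the furniture and walls round the work are solid. World frame = base frame: x ahead of the robot, y to its left, z up, the work surface at z = 0. Lengths are in m, angles in rad, forces in N, time in s.
With the tool pointing down it reaches from about 0.4 to 0.925 m from the base axis. Payload 4.1 kg.
Tool frame: the origin (TCP) lies where the fingers leave the gripper's body, on its centre line; the fingertips stand 73 mm ahead of it and the grasp point (between the pads) lies 54 mm ahead of it; z points along the fingers, y is the direction in which the jaws open and shut (so a half turn about z gives the same grasp; the last joint's range is limited). The gripper opens to 85 mm and grips with 20 to 120 N. Pads are 22 mm wide; open, the fingers measure 114 mm over their backs; the gripper's body (76 mm by 85 mm) begins 54 mm behind the grasp point. The pads swing forward as they close: fully open they stand 13 mm farther back than shut.
Start: joints at [1.02, 0.398, 0.045, 1.537, -0.019, 1.207, -0.051], TCP at [0.284, -0.585, 0.304] pointing down, gripper open.
Joint ranges: [-2.82, 2.82], [-0.49, 2.23], [-1.37, 1.46], [0, 2.46], [-1.36, 4.5], [0.23, 2], [-2.94, 2.94]. Speed limits (rad/s): [2.57, 2.57, 3.14, 3.14, 3.14, 3.14, 3.14].

### API

Orientations are given as a unit quaternion [x, y, z, w].
In Python, from station import ctrl gives the robot as it stands. The module is installed in compiled form; this text tells all that it offers.
- The arm moves only by the shell command python3 -m handwheel 'ROWS' [FORCE]. ROWS is JSON, one flat list of numbers, 7 for each row, row after row: the shift along the tool's x, y, z in cm, then the turn, a rotation vector about the tool's x, y, z in degrees, then the finger opening in cm, from 0 to 8.54. In form: [x, y, z, ax, ay, az, grip, x, y, z, ax, ay, az, grip, ...]. A call has exactly 10 rows; each row shifts and turns the pose as measured when the row begins, along the tool's axes as they then stand; what a row does not reach is not made up. A row lasts 1/8 s, in which the tool goes at most 62.5 mm and 10.7 degrees, less where a joint would pass 70% of its speed; a pose out of reach is approached as far as the arm can. A call with a gripper value outside its range is refused whole. The fingers move at their own pace and stop on an object; FORCE is the grip in N (left out, the last holds). Time passes only in rows, so rows that do not move let the fingers close, or fill a call up. It gives the time, the measured TCP pose, the force and the opening at its end, in the units of the state.
- ctrl.state(): the state, without advancing time (a new reading comes with each control period).
- ctrl.get_image(name): name is "scene" or "top" or "wrist"; returns the picture (384x512x3 uint8, red, green, blue); there is no depth.
- ctrl.camera_params(name): a dict with "fx", "fy", "cx", "cy" (pixels), "T" (4x4, takes a point from camera to world coordinates). Camera axes: x right, y up, looking along -z (the intrinsics and any distortion apply to the point x, -y, -z); pixel columns grow to the right and rows downward; lengths in m; the calibration is good to about 2 mm. A picture is of the moment at which its call begins: read the wrist's pose just before it. camera_params takes no time and is no camera call; for the wrist camera it gives the pose at the moment of the call.
- ctrl.sign_off(): hands the job in, once; it reports no verdict.
The state is a dict: "t": time; "joint_positions": joint angles; "joint_vel": joint speeds; "effort": joint torques, N m; "ee_pos": TCP position; "orientation": TCP orientation; "wrist_force": force on the tool from outside, world axes, zero at the start; "moment": the same for the moment, N m; "grip_width": opening from 0.0 (shut) to 1.0 (fully open).
Only numpy, scipy, OpenCV 4.12 (cv2) and the standard library are available. Lean on these libraries where they do the work, as an engineer would, in place of code of your own. Each camera call takes 0.05 s, during which the arm holds its last target.

### The job

The spin is over: swing the small centrifuge's clear domed lid fully open by its front handle and leave it open, lift the blue-capped sample tube out of the rotor and present it to the inspection camera. Hold it upright, cap up, with the middle of its conical end on the lens axis, 100 mm in front of the lens, and with the side that faced outward in the rotor (the pellet is there) turned squarely to the lens. Finish still holding it there in the air, motionless; the orange-capped balance tube stays in the rotor, and the camera, the bottles, the tip box and the timer around stay where they are.

Things in the scene. Friction and masses are not known exactly. Their poses are not given: they have to be found in the camera images.
- centrifuge: White bench centrifuge, fixed to the bench: a rounded square foot 226 x 206 mm, 46 mm high, with a grey control strip at its front (-x), and on it a round chamber 196 mm across with its rim at z = 85 mm; hinge block at the back (+x). Origin: on the spindle axis at the bench surface, axes level. Its yaw differs by up to 13 deg.
- lid (a joint): Hinge of the clear domed lid with grey rim, rad: 0 = closed, grows as the front swings up and back, stop at 1.35 = fully open. Starts closed or ajar (up to 0.2). The stiff hinge (friction 0.28 Nm) holds the lid wherever it is left.
- lid_handle (a point): Middle of the lid's black bow handle at its front: a round bar 10 mm thick along the centrifuge's y, 60 mm free between its stems, 37 mm gap to the lid rim for a finger. Closed, it is 246 mm in front of the hinge axis and 12 mm above it (142 mm in front of the spindle, 100 mm above the bench). The bar may turn in the grip as the lid swings. Its axes turn with the lid; dome top 32 mm above it.
- lid_hinge (a point): Middle of the lid's hinge axis, 104 mm behind the spindle, 88 mm above the bench; the axis is its y axis (that of the centrifuge).
- rotor: Four-place rotor in the centrifuge; turns on its spindle with slight drag (0.04 Nm). Origin: on the spindle at bench height. Round sleeves (bore 18.6, outside 23, 38 mm deep) at every 90 deg lean 35 deg, mouths inward, 44 mm from the spindle, 88 mm above the bench. Sample tube in the +x sleeve (the half away from the robot), balance tube in the -x one, the others empty. Hub nut top at 93 mm.
- sample_tube: Clear conical tube with ribbed blue screw cap, 70 mm long, 14 g. Origin: tip of the cone, on the axis. z axis: to the cap; x axis: to the side with the small brown pellet (outward in the rotor), the white writing patch is on -x. Cone z = 0 to 20 mm, barrel 16.4 mm dia., cap 22 mm dia. from z = 54 to 70. In the rotor 16 mm of barrel show below the cap; draw it out 40 mm along its own axis.
- balance_tube: Same tube with an orange cap, across the rotor from the sample; stays in the rotor. Origin and axes as for the sample tube.
- cap (a point): Middle of the sample tube's blue cap on the tube axis, 62 mm from the tip; where to grip. In the rotor about 30 mm from the spindle and 108 mm above the bench. Axes as the tube's.
- cone (a point): Point on the sample tube's axis in the middle of its conical end, 10 mm above the tip; this is to be at the focus.
- lens (a point): Centre of the front of the inspection camera's lens (white camera with a ring light 62 mm across, on a 250 mm column with a grey base plate). The camera looks along this point's -x axis, level, roughly towards the robot; its height (150 to 200 mm above the bench) and heading differ. z up.
- focus (a point): The point on the lens axis 100 mm in front of the lens; same axes as lens.
- media_bottle: Glass media bottle with blue cap, 84 mm dia., 162 mm tall, left of the centrifuge; bystander. Origin under its centre.
- wash_bottle: White wash bottle with red cap, 90 x 68 x 196 mm, at the back between centrifuge and camera; bystander. Origin at its underside.
- amber_bottle: Amber bottle with black cap, 60 mm dia., 142 mm tall, right of the camera; bystander. Origin under its centre.
- tip_box: Pipette tip box with blue lid, 88 x 119 x 66 mm, in front of the media bottle, left of the centrifuge; bystander. Origin under its centre.
- timer: White countdown timer, 64 x 64 x 19 mm, lying in the middle of the bench; bystander. Origin under its centre.

How it is judged:
By the outcome, as a careful person would: the job done as asked, in the order asked, and still so for the second after the job is handed in, while the arm keeps its last pose, push and grip.
It also fails if it takes over 58 s, if anything falls off the work surface, if the arm or the gripper's body presses on something with over 40 N, if the wrist force passes 120 N, or if a joint passes its speed limit or range.

## Working session

There is one attempt and no reset: what is moved stays moved. The work goes in short steps, Python scripts to look and compute and a shell command to move; the robot and the scene stay as the last step left them, time stands still between calls to the robot, and variables do not carry over. Pictures are saved under pics/ and viewed, and the job is handed in when it is done.

```bash
mkdir -p pics; ls; python3 - <<'E'
from station import ctrl
import cv2,numpy as np
print(ctrl.state())
for n in ("scene","top","wrist"):
    p=ctrl.camera_params(n); print(n,{k:np.round(v,4).tolist() if k=="T" else v for k,v in p.items()})
    im=ctrl.get_image(n); cv2.imwrite(f"pics/{n}0.png",im[:,:,::-1])
E
```

```text
pics
{'t': 0.0, 'joint_positions': array([ 1.01996419,  0.39917391,  0.04504245,  1.53788064, -0.01872017,
        1.20688515, -0.05070398]), 'joint_vel': array([-3.94269811e-04,  3.58634682e-04, -1.28752374e-03, -1.44017888e-03,
       -1.41634762e-03,  5.38306357e-05,  1.92531263e-03]), 'effort': array([-6.15558401e-04, -4.75126863e+01,  1.36460356e+00, -2.54222989e+01,
        1.15656041e-02,  9.56685981e-03, -2.44987723e-05]), 'ee_pos': array([ 0.28361348, -0.58431645,  0.3028749 ]), 'orientation': array([ 9.74578451e-01,  2.24044453e-01, -2.72457487e-04, -9.23241354e-04]), 'wrist_force': array([-0.13858351,  1.21069336,  0.13923787]), 'moment': array([-0.00494145,  0.02780365, -0.03440807]), 'grip_width': 1.0029739378014617}
scene {'fx': 369.38346831409524, 'fy': 369.38346831409524, 'cx': 251.81663373107176, 'cy': 191.94560868363055, 'T': [[-0.6577, 0.3595, -0.662, -0.1896], [-0.7531, -0.296, 0.5875, 0.6727], [0.0152, 0.885, 0.4654, 0.6676], [0.0, 0.0, 0.0, 1.0]]}
top {'fx': 437.7690387203183, 'fy': 437.7690387203183, 'cx': 256.62018506236853, 'cy': 188.38778600299446, 'T': [[-0.0054, 0.9934, -0.1149, 0.4028], [-0.9999, -0.0042, 0.011, -0.0028], [0.0104, 0.1149, 0.9933, 1.6428], [0.0, 0.0, 0.0, 1.0]]}
wrist {'fx': 313.13293014060287, 'fy': 313.13293014060287, 'cx': 258.7470651077597, 'cy': 193.0724149887034, 'T': [[0.4361, 0.8574, 0.2732, 0.354], [-0.8999, 0.4163, 0.1299, -0.5514], [-0.0024, -0.3025, 0.9532, 0.3723], [0.0, 0.0, 0.0, 1.0]]}
```

View pics/scene0.png

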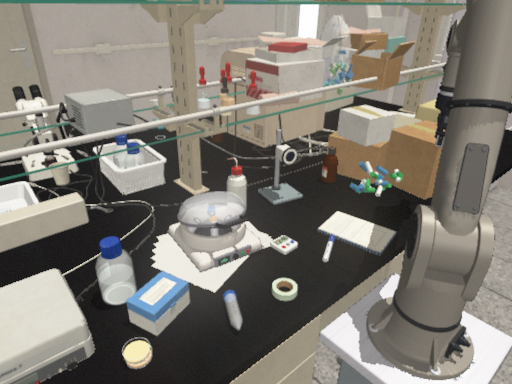

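View pics/top0.png

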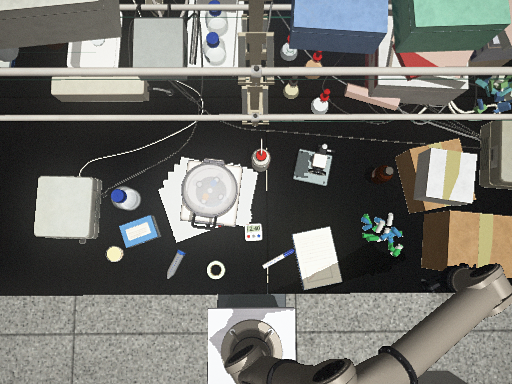

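View pics/wrist0.png

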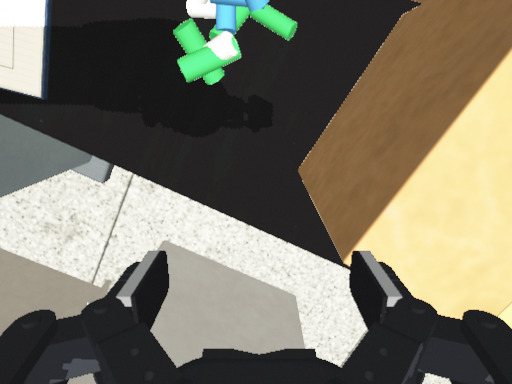

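```bash
python3 - <<'E'
import cv2
t=cv2.imread("pics/top0.png"); s=cv2.imread("pics/scene0.png")
cv2.imwrite("pics/topc.png",cv2.resize(t[130:250,150:350],None,fx=4,fy=4,interpolation=cv2.INTER_CUBIC))
cv2.imwrite("pics/scenec.png",cv2.resize(s[120:280,140:340],None,fx=4,fy=4,interpolation=cv2.INTER_CUBIC)[:600])
E
```

```text
(no output)
```

View pics/topc.png

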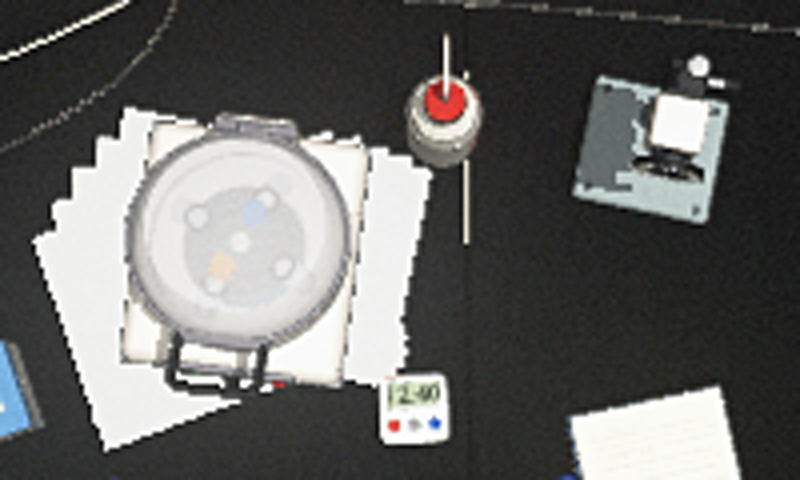

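View pics/scenec.png

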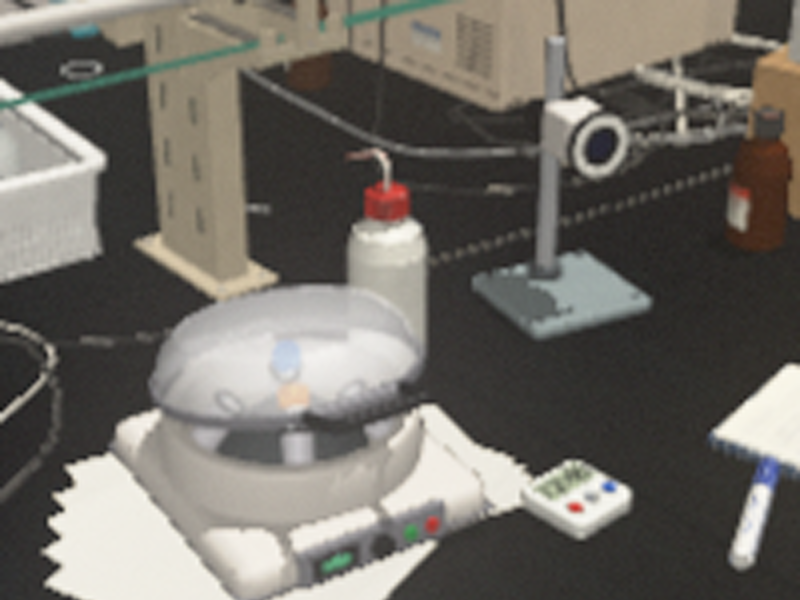

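```bash
cat > h.py <<'E'
import numpy as np, cv2
from station import ctrl
from scipy.optimize import least_squares
from scipy.spatial.transform import Rotation as R
def proj(p,P):
    T=p["T"]; q=(np.atleast_2d(P)-T[:3,3])@T[:3,:3]
    return np.c_[p["cx"]+p["fx"]*q[:,0]/-q[:,2], p["cy"]-p["fy"]*q[:,1]/-q[:,2]]
def ray(p,uv):
    d=np.array([(uv[0]-p["cx"])/p["fx"],-(uv[1]-p["cy"])/p["fy"],-1.])
    return p["T"][:3,3],p["T"][:3,:3]@d
def atz(p,uv,z):
    o,d=ray(p,uv); return o+d*(z-o[2])/d[2]
def tri(obs):
    A=np.zeros((3,3));b=np.zeros(3);L=[]
    for p,uv in obs:
        o,d=ray(p,uv); d=d/np.linalg.norm(d); M=np.eye(3)-np.outer(d,d); A+=M;b+=M@o; L.append((M,o))
    x=np.linalg.solve(A,b); return x,[np.linalg.norm(M@(x-o)) for M,o in L]
def tocen(c,yaw,P):
    P=np.atleast_2d(P); cs,s=np.cos(yaw),np.sin(yaw)
    return np.c_[c[0]+cs*P[:,0]-s*P[:,1], c[1]+s*P[:,0]+cs*P[:,1], P[:,2]]
def lidpt(a,x,y,z): # lid closed coords rel spindle/bench -> at angle a
    dx,dz=x+.104,0
    vx,vz=x-.104,z-.088
    # front (-x) swings up
    return [.104+vx*np.cos(a)+vz*np.sin(a), y, .088-vx*np.sin(a)+vz*np.cos(a)]
def save(n,f,c=None,k=1):
    im=ctrl.get_image(n)
    if c: im=im[c[1]:c[3],c[0]:c[2]]
    cv2.imwrite("pics/"+f,cv2.resize(im[:,:,::-1],None,fx=k,fy=k,interpolation=cv2.INTER_CUBIC))
E
python3 - <<'E'
from h import *
t=ctrl.camera_params("top"); s=ctrl.camera_params("scene")
T=lambda c,r:(150+c/4,130+r/4); S=lambda c,r:(140+c/4,120+r/4)
print("hub",atz(t,T(240,242),.093),"scene hub?")
for c in [(150,122),(368,145),(122,360),(340,385)]: print("foot",atz(t,T(*c),.046))
print("lens",tri([(t,T(668,172)),(s,S(603,138))]))
print("handle mid", tri([(t,T(217,387)),(s,S(368,408))]))
# lid rim ends etc
print("rail",[ (z,atz(t,(256,118),z)[0]) for z in (.3,.5,.7,.9)])
print("cap blue",tri([(t,T(254,210)),(s,S(287,357))]), "orange",tri([(t,T(220,265)),(s,S(295,395))]))
print("colcap amber",atz(t,(380,173),.142),"wash",atz(t,T(446,100),.19),"media",atz(t,(120,195),.16),"timer",atz(t,T(413,408),.019))
E
```

```text
hub [0.57515047 0.14603183 0.093     ] scene hub?
foot [0.69221209 0.23431674 0.046     ]
foot [0.6699701  0.03312458 0.046     ]
foot [0.47293495 0.25693411 0.046     ]
foot [0.44927828 0.05890137 0.046     ]
lens (array([ 0.62146851, -0.22359119,  0.18594332]), [np.float64(0.0015156322099869782), np.float64(0.0015156322099871414)])
handle mid (array([0.44941036, 0.16421361, 0.14863257]), [np.float64(0.006440022537967935), np.float64(0.006440022537967839)])
rail [(0.3, np.float64(0.781043989320682)), (0.5, np.float64(0.7247062608963577)), (0.7, np.float64(0.6683685324720334)), (0.9, np.float64(0.612030804047709))]
cap blue (array([0.60105093, 0.13142462, 0.10723076]), [np.float64(0.0013938317976036555), np.float64(0.0013938317976035688)]) orange (array([0.55182009, 0.16038384, 0.10909866]), [np.float64(0.0019656935340636745), np.float64(0.0019656935340637686)])
colcap amber [ 0.62839121 -0.44852081  0.142     ] wash [ 0.68403833 -0.03589395  0.19      ] media [0.55363401 0.44454028 0.16      ] timer [ 0.4285645  -0.00739859  0.019     ]
```

```bash
cat > ov.py <<'E'
from h import *
def overlay(files,c,yaw,a,rot=None):
    for n,f,crop in files:
        p=ctrl.camera_params(n); im=cv2.imread("pics/"+f); k=4
        x0,y0,x1,y1=crop
        big=cv2.resize(im[y0:y1,x0:x1],None,fx=k,fy=k,interpolation=cv2.INTER_CUBIC)
        def dr(P,col):
            q=proj(p,tocen(c,yaw,P)); q=(q-[x0,y0]+.5)*k
            cv2.polylines(big,[q.astype(np.int32).reshape(-1,1,2)],False,col,1)
        th=np.linspace(0,2*np.pi,60)
        dr([[.098*np.cos(t),.098*np.sin(t),.085] for t in th],(0,255,0))
        dr([lidpt(a,-.142,y,.1) for y in (-.035,.035)],(0,0,255))
        dr([lidpt(a,.1*np.cos(t),.1*np.sin(t),.09) for t in th],(255,0,255))
        dr([[.104,-.03,.088],[.104,.03,.088]],(255,255,0))
        dr([[-.113,-.103,.046],[.113,-.103,.046],[.113,.103,.046],[-.113,.103,.046],[-.113,-.103,.046]],(0,255,255))
        cv2.imwrite(f"pics/ov_{f}",big[:600])
E
python3 - <<'E'
from ov import *
overlay([("top","top0.png",(150,130,350,250)),("scene","scene0.png",(140,150,340,290))],(.576,.146),np.radians(-6.5),.17)
t=ctrl.camera_params("top"); s=ctrl.camera_params("scene")
for tv,sv in [(118,(190,113)),(118,(190,105)),(72,(190,113)),(72,(250,40)),(118,(250,40))]:
    o,d=ray(s,sv)
    f=lambda k: (o+d*k)[0]-atz(t,proj(t,(o+d*k))[0]*[1,0]+[0,tv],(o+d*k)[2])[0]
    from scipy.optimize import brentq
    try:
        k=brentq(f,.1,3); print(tv,sv,o+d*k)
    except Exception as e: print(e)
E
```

```text
118 (190, 113) [0.76618301 0.08180511 0.35361885]
118 (190, 105) [0.75872532 0.08464619 0.38011631]
72 (190, 113) [ 0.93166222 -0.02049719  0.29926198]
72 (250, 40) [ 0.83684299 -0.21809974  0.53947453]
118 (250, 40) [ 0.70885788 -0.10702814  0.55544635]
```

View pics/ov_top0.png

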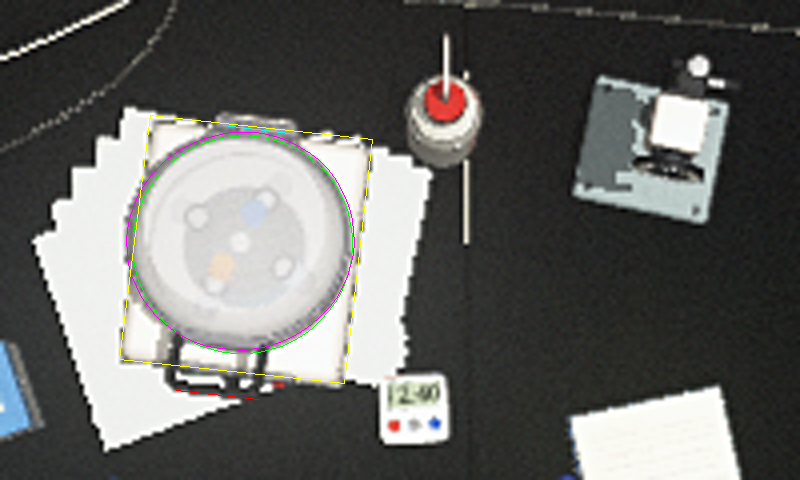

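View pics/ov_scene0.png

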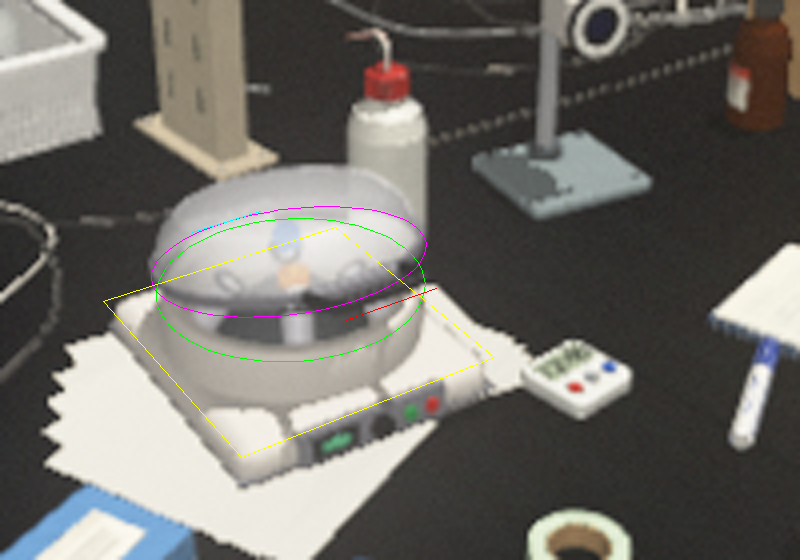

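```bash
cat > plan.py <<'E'
from h import *
def Rdown(head,tilt=0,axis=None):
    # tool z down, tool y heading 'head' deg (world)
    h=np.radians(head); y=np.array([np.cos(h),np.sin(h),0]); z=np.array([0,0,-1.]); x=np.cross(y,z)
    return R.from_matrix(np.c_[x,y,z])
def cur():
    s=ctrl.state(); return np.array(s["ee_pos"]),R.from_quat(s["orientation"]),s
def plan(wps,grip,dp=1,da=0,start=None):
    """wps: list of (pos,R,n)"""
    p,r=start or cur()[:2]
    out=[]
    for P,Q,n in wps:
        P=np.array(P); p0,r0=p,r; rv=(r0.inv()*Q).as_rotvec()
        for i in range(1,n+1):
            tp=p0+(P-p0)*i/n; tr=r0*R.from_rotvec(rv*i/n)
            d=np.round(r.inv().apply(tp-p)*100,dp); a=np.round(np.degrees((r.inv()*tr).as_rotvec()),da)
            out.append(list(d)+list(a)+[grip])
            p=p+r.apply(d/100); r=r*R.from_rotvec(np.radians(a))
    for i in range(0,len(out),10):
        print("["+",  ".join(",".join(f"{v:g}" for v in np.array(o)+0.0) for o in out[i:i+10])+"]")
    print(len(out),"end",p,r.as_quat().round(4), "maxstep",max(np.linalg.norm(o[:3]) for o in out),max(np.linalg.norm(o[3:6]) for o in out))
def st():
    p,r,s=cur(); print("t",round(s["t"],2),"pos",p.round(4),"\nR",r.as_matrix().round(3).tolist(),"F",np.round(s["wrist_force"],1),"w",round(s["grip_width"],3),"q",np.round(s["joint_positions"],2))
E
python3 - <<'E'
from plan import *
plan([((.40,-.30,.32),Rdown(-38),5),((.41,-.02,.32),Rdown(-15),5)],4)
E
```

```text
[4.6,-4.1,-0.3,0,0,-5,4,  4.9,-3.7,-0.4,0,0,-5,4,  5.2,-3.2,-0.3,0,0,-6,4,  5.5,-2.7,-0.3,0,0,-5,4,  5.8,-2.2,-0.4,0,0,-5,4,  4.5,-3.3,0,0,0,-5,4,  4.8,-2.9,0,0,0,-4,4,  5,-2.5,0,0,0,-5,4,  5.2,-2.1,0.1,0,0,-4,4,  5.3,-1.8,0,0,0,-5,4]
10 end [ 0.40965089 -0.02027573  0.31973839] [ 7.939e-01  6.080e-01  1.000e-04 -7.000e-04] maxstep 6.216108107168021 6.0
```

```bash
python3 -m handwheel '[4.6,-4.1,-0.3,0,0,-5,4,  4.9,-3.7,-0.4,0,0,-5,4,  5.2,-3.2,-0.3,0,0,-6,4,  5.5,-2.7,-0.3,0,0,-5,4,  5.8,-2.2,-0.4,0,0,-5,4,  4.5,-3.3,0,0,0,-5,4,  4.8,-2.9,0,0,0,-4,4,  5,-2.5,0,0,0,-5,4,  5.2,-2.1,0.1,0,0,-4,4,  5.3,-1.8,0,0,0,-5,4]'; python3 -c "
from plan import *
st()
plan([((.42,.165,.34),Rdown(-6.5),10)],4)"
```

```text
t: 1.4
ee_pos: [0.4049, -0.0079, 0.317]
orientation: [0.788, 0.616, -0.0, -0.0]
wrist_force: [2.0, 0.3, -0.3]
grip_width: 0.469
t 1.4 pos [ 0.4049 -0.0079  0.317 ] 
R [[0.241, 0.97, -0.001], [0.97, -0.241, -0.0], [-0.0, -0.001, -1.0]] F [ 2.   0.3 -0.3] w 0.469 q [ 0.42 -0.05 -0.49  2.04 -0.03  1.15 -0.29]
[1.7,-0.3,-0.2,0,0,-1,4,  1.7,-0.2,-0.3,0,0,0,4,  1.8,-0.3,-0.2,0,0,-1,4,  1.7,-0.2,-0.2,0,0,-1,4,  1.7,-0.1,-0.3,0,0,-1,4,  1.7,-0.2,-0.2,0,0,0,4,  1.8,-0.1,-0.2,0,0,-1,4,  1.7,-0.2,-0.2,0,0,-1,4,  1.7,-0.1,-0.3,0,0,-1,4,  1.8,0,-0.2,0,0,0,4]
10 end [0.4201761  0.16543584 0.33994604] [ 7.487e-01  6.629e-01 -4.000e-04 -2.000e-04] maxstep 1.835755975068582 1.0
```

```bash
python3 -m handwheel '[1.7,-0.3,0.3,0,0,-1,4,  1.7,-0.2,0.3,0,0,0,4,  1.8,-0.3,0.3,0,0,-1,4,  1.7,-0.2,0.3,0,0,-1,4,  1.7,-0.1,0.3,0,0,-1,4,  1.7,-0.2,0.3,0,0,0,4,  1.8,-0.1,0.3,0,0,-1,4,  1.7,-0.2,0.3,0,0,-1,4,  1.7,-0.1,0.3,0,0,-1,4,  1.8,0,0.3,0,0,0,4]'; python3 -c "
from plan import *
st()
np.savez('pics/w1.npz',**ctrl.camera_params('wrist'));save('wrist','w1.png')"
```

```text
t: 2.65
ee_pos: [0.4198, 0.175, 0.2844]
orientation: [0.745, 0.667, -0.001, 0.0]
wrist_force: [1.0, -0.9, -0.0]
grip_width: 0.469
t 2.65 pos [0.4198 0.175  0.2844] 
R [[0.111, 0.994, -0.001], [0.994, -0.111, -0.002], [-0.002, -0.001, -1.0]] F [ 1.  -0.9 -0. ] w 0.469 q [ 0.18  0.1  -0.71  1.99  0.07  1.08 -0.67]
```

View pics/w1.png

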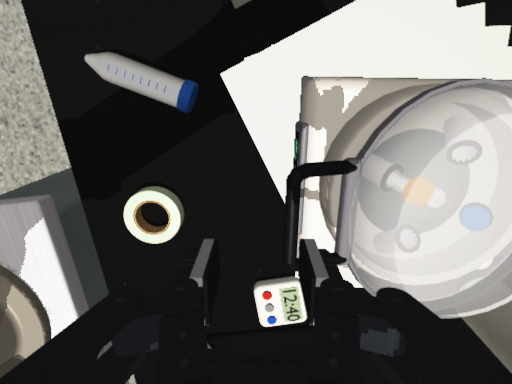

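```bash
python3 - <<'E'
from h import *
w=dict(np.load('pics/w1.npz')); t=ctrl.camera_params("top"); s=ctrl.camera_params("scene")
print(w["T"].round(3))
for a in (.05,.1,.15,.2):
    P=tocen((.576,.146),np.radians(-6.5),[lidpt(a,-.142,y,.1) for y in (-.035,0,.035)])
    print(a,P[1].round(3),proj(w,P).round(1).tolist(),((proj(t,P)-[150,130])*4).round(0).tolist(),((proj(s,P)-[140,120])*4).round(0).tolist())
E
python3 - <<'E'
import cv2
i=cv2.imread('pics/w1.png')[140:290,260:460]
cv2.imwrite('pics/w1c.png',cv2.resize(i,None,fx=4,fy=4,interpolation=cv2.INTER_CUBIC))
E
```

```text
[[ 0.994  0.107  0.035  0.429]
 [-0.112  0.947  0.301  0.251]
 [-0.001 -0.304  0.953  0.354]
 [ 0.     0.     0.     1.   ]]
0.05 [0.436 0.162 0.112] [[278.5, 244.7], [279.3, 206.1], [280.3, 164.2]] [[258.0, 403.0], [218.0, 399.0], [178.0, 395.0]] [[438.0, 447.0], [394.0, 463.0], [348.0, 480.0]]
0.1 [0.437 0.162 0.124] [[281.2, 251.6], [282.2, 211.5], [283.4, 167.8]] [[257.0, 401.0], [217.0, 397.0], [177.0, 392.0]] [[437.0, 430.0], [393.0, 447.0], [347.0, 463.0]]
0.15 [0.439 0.162 0.137] [[285.0, 259.1], [286.2, 217.3], [287.6, 171.6]] [[257.0, 399.0], [216.0, 394.0], [175.0, 390.0]] [[435.0, 414.0], [391.0, 430.0], [345.0, 446.0]]
0.2 [0.442 0.161 0.149] [[289.9, 267.2], [291.5, 223.7], [293.2, 175.9]] [[256.0, 395.0], [215.0, 391.0], [174.0, 386.0]] [[433.0, 396.0], [388.0, 412.0], [342.0, 428.0]]
```

View pics/w1c.png

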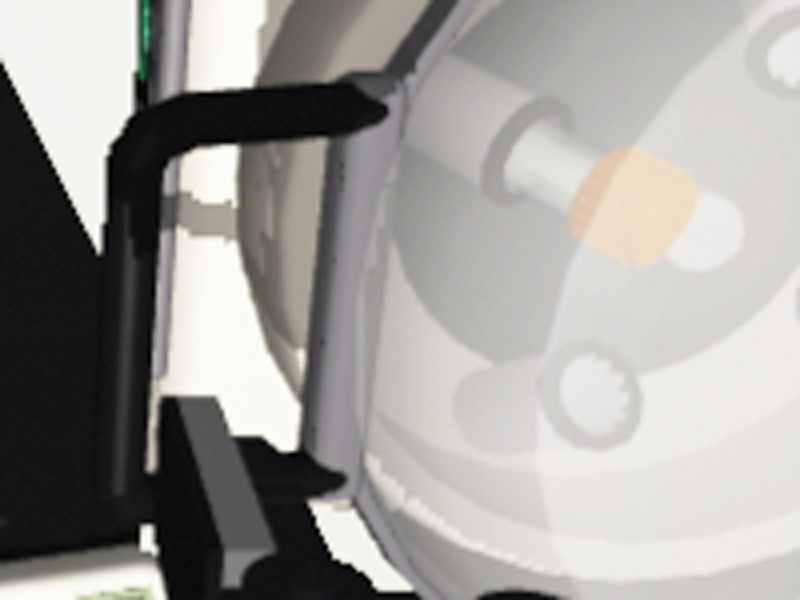

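```bash
python3 - <<'E'
from h import *
w=dict(np.load('pics/w1.npz')); t=ctrl.camera_params("top"); s=ctrl.camera_params("scene")
T=lambda c,r:(150+c/4,130+r/4); S=lambda c,r:(140+c/4,120+r/4)
print(proj(w,[[.5518,.1604,.109],[.601,.1314,.107]]))
print(tri([(t,T(254,210)),(s,S(287,357)),(w,(475,217))]),tri([(t,T(220,265)),(s,S(295,395)),(w,(418.7,191.7))]))
for z in (.11,.12,.13,.14,.15): print(z,[atz(w,(291.5+d,r),z)[:2].round(4).tolist() for d,r in((.5,169),(0,214.5),(-1,260))], atz(t,T(217,387),z)[:2])
E
python3 - <<'E'
import cv2
s=cv2.imread('pics/scene0.png')[185:255,170:270]
cv2.imwrite('pics/s0c.png',cv2.resize(s,None,fx=8,fy=8,interpolation=cv2.INTER_CUBIC))
E
```

```text
[[420.44243858 191.65313332]
 [476.57574363 217.22342939]]
(array([0.60072666, 0.13145588, 0.10685053]), [np.float64(0.001655367786225739), np.float64(0.0012370693435483368), np.float64(0.0007961381487941923)]) (array([0.55136365, 0.16041788, 0.10891451]), [np.float64(0.0022868637175222457), np.float64(0.0017053541578553066), np.float64(0.0008409286320133307)])
0.11 [[0.4488, 0.1913], [0.4453, 0.1526], [0.441, 0.11]] [0.44622473 0.16355176]
0.12 [[0.448, 0.1938], [0.4446, 0.1566], [0.4405, 0.1158]] [0.4459413  0.16246652]
0.13 [[0.4472, 0.1963], [0.444, 0.1607], [0.44, 0.1216]] [0.44565787 0.16138128]
0.14 [[0.4464, 0.1987], [0.4433, 0.1648], [0.4395, 0.1274]] [0.44537444 0.16029604]
0.15 [[0.4456, 0.2012], [0.4426, 0.1688], [0.439, 0.1332]] [0.44509101 0.15921081]
```

View pics/s0c.png

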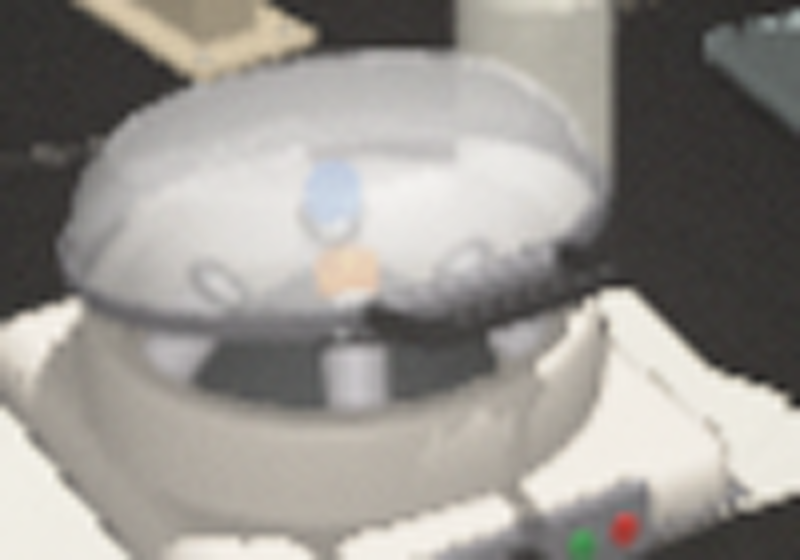

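```bash
python3 -c "
from plan import *
plan([((.443,.164,.2844),Rdown(-6),4),((.443,.164,.197),Rdown(-6),6)],4)"
```

```text
[-0.3,0.6,0,0,0,0,4,  -0.3,0.6,0,0,0,0,4,  -0.2,0.7,0,0,0,0,4,  -0.3,0.6,0,0,0,0,4,  0,0,1.5,0,0,0,4,  0,0,1.4,0,0,0,4,  0,0,1.5,0,0,0,4,  0,0,1.4,0,0,0,4,  0,0,1.5,0,0,0,4,  0,0,1.4,0,0,0,4]
10 end [0.44315689 0.1643139  0.1973124 ] [ 7.444e-01  6.678e-01  1.000e-04 -8.000e-04] maxstep 1.5 0.0
```

```bash
python3 -m handwheel '[-0.3,0.6,0,0,0,0,4,  -0.3,0.6,0,0,0,0,4,  -0.2,0.7,0,0,0,0,4,  -0.3,0.6,0,0,0,0,4,  0,0,1.5,0,0,0,4,  0,0,1.4,0,0,0,4,  0,0,1.5,0,0,0,4,  0,0,1.4,0,0,0,4,  0,0,1.5,0,0,0,4,  0,0,1.4,0,0,0,4]' 30; python3 -c "
from plan import *
st()
save('wrist','w2.png')"
```

```text
t: 3.95
ee_pos: [0.4446, 0.1612, 0.1908]
orientation: [0.745, 0.667, -0.001, -0.001]
wrist_force: [0.4, -0.6, -0.3]
grip_width: 0.469
t 3.95 pos [0.4446 0.1612 0.1908] 
R [[0.11, 0.994, -0.002], [0.994, -0.11, -0.0], [-0.001, -0.002, -1.0]] F [ 0.4 -0.6 -0.3] w 0.469 q [ 0.15  0.26 -0.67  2.06  0.21  0.89 -0.75]
```

View pics/w2.png

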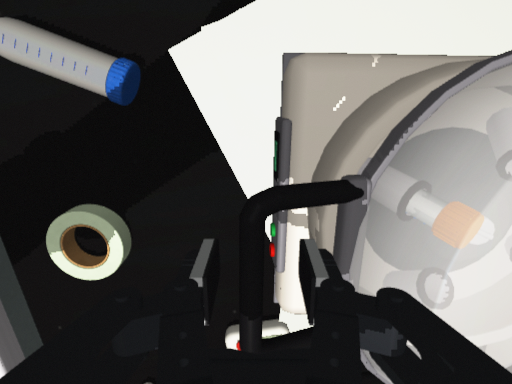

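```bash
python3 -m handwheel '[0,0,0,0,0,0,0,  0,0,0,0,0,0,0,  0,0,0,0,0,0,0,  0,0,0,0,0,0,0,  0,0,0,0,0,0,0,  0,0,0,0,0,0,0,  0.1,0,-0.5,0,0,0,0,  0.1,0.1,-0.6,0,0,0,0, 0,0.2,-0.8,0,0,0,0,  0,0.2,-0.8,0,0,0,0]' 30; python3 -c "
from plan import *
st()
save('wrist','w3.png'); save('scene','s3.png',(0,0,512,384),1.5)"
```

```text
t: 5.25
ee_pos: [0.4504, 0.1599, 0.2177]
orientation: [0.746, 0.666, -0.003, -0.0]
wrist_force: [4.0, -1.8, -4.2]
grip_width: 0.105
t 5.25 pos [0.4504 0.1599 0.2177] 
R [[0.113, 0.994, -0.004], [0.994, -0.113, -0.004], [-0.004, -0.004, -1.0]] F [ 4.  -1.8 -4.2] w 0.105 q [ 0.17  0.23 -0.68  2.02  0.18  0.96 -0.72]
```

View pics/w3.png

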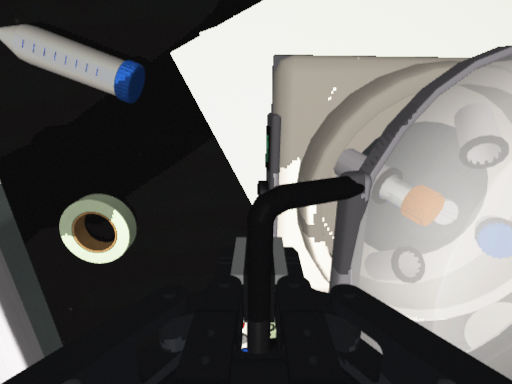

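View pics/s3.png

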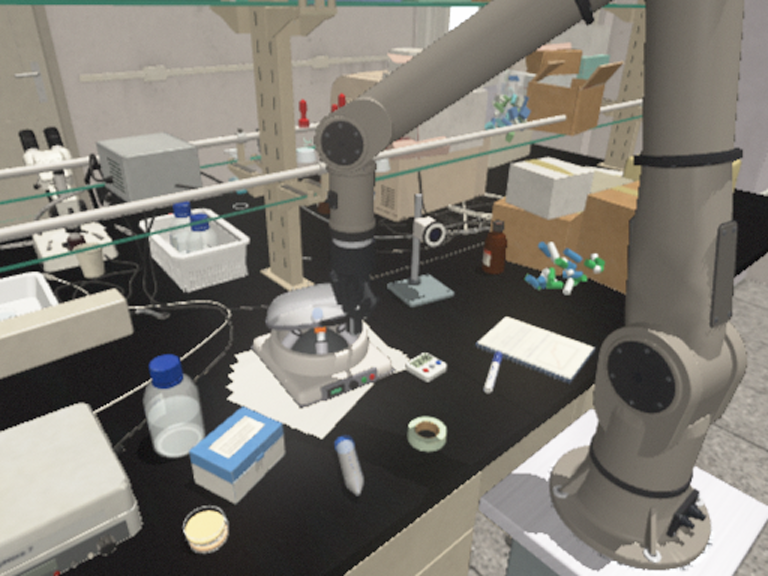

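```bash
cat > arc.py <<'E'
from plan import *
def arc(a0,a1,n,t1,L=.048,hx=(.681,.135),yaw=-6,grip=0):
    p,r,s=cur(); Y=np.radians(yaw); ex=np.array([np.cos(Y),np.sin(Y),0])
    bar0=p+r.apply([0,0,L]); H=np.array([hx[0],hx[1],.088])
    def bar(a): return -.246*np.cos(a)+.012*np.sin(a), .246*np.sin(a)+.012*np.cos(a)
    t0=np.degrees(np.arctan2(r.as_matrix()[:,2]@ex,-r.as_matrix()[2,2])); b0=bar(a0)
    print("tilt0",t0,"bar",bar0,"model",H+ex*b0[0]+[0,0,b0[1]])
    w=[]
    for i in range(1,n+1):
        a=a0+(a1-a0)*i/n; th=np.radians(t0+(t1-t0)*i/n); b=bar(a)
        B=bar0+ex*(b[0]-b0[0])+[0,0,b[1]-b0[1]]
        z=ex*np.sin(th)+np.array([0,0,-np.cos(th)]); y=ex*np.cos(th)+np.array([0,0,np.sin(th)]); x=np.cross(y,z)
        Q=R.from_matrix(np.c_[x,y,z]); w.append((B-L*z,Q,1))
    plan(w,grip)
E
python3 - <<'E'
from arc import *
arc(.29,.80,10,8)
t=ctrl.camera_params("top"); s=ctrl.camera_params("scene")
print(atz(s,(190,183),0),atz(t,(257,118),.0))
E
```

```text
tilt0 -0.18860806065665608 bar [0.45035389 0.15968289 0.17027605] model [0.44997598 0.1592816  0.16984317]
[0,0.4,-1.2,-1,0,-1,0,  0,0.4,-1.1,-1,0,0,0,  0,0.6,-1.1,0,0,0,0,  -0.1,0.5,-1.1,-1,0,0,0,  0,0.7,-1,-1,0,0,0,  0,0.7,-1,-1,0,0,0,  0,0.8,-0.9,-1,0,0,0,  0,0.9,-0.9,-1,0,0,0,  0,0.9,-0.7,0,0,0,0,  0,0.9,-0.8,-1,0,0,0]
10 end [0.51254436 0.15326524 0.32096363] [0.7386 0.6707 0.0441 0.052 ] maxstep 1.2727922061357855 1.4142135623730951
[ 0.97761531 -0.02799761  0.        ] [ 0.86554105 -0.02386333  0.        ]
```

```bash
python3 -m handwheel '[0,0.4,-1.2,-1,0,-1,0,  0,0.4,-1.1,-1,0,0,0,  0,0.6,-1.1,0,0,0,0,  0,0.5,-1.1,-1,0,0,0,  0,0.7,-1,-1,0,0,0,  0,0.7,-1,-1,0,0,0,  0,0.8,-0.9,-1,0,0,0,  0,0.9,-0.9,-1,0,0,0,  0,0.9,-0.7,0,0,0,0,  0,0.9,-0.8,-1,0,0,0]'; python3 - <<'E'
from arc import *
st()
p,r,s=cur(); b=p+r.apply([0,0,.048])-[.681,.135,.088]; b[0]=np.hypot(b[0],b[1]); print(np.hypot(b[0],b[2]), "a",np.arctan2(b[2],b[0])-np.arctan2(.012,.246))
E
```

```text
t: 6.6
ee_pos: [0.5184, 0.1507, 0.3239]
orientation: [0.738, 0.67, 0.051, 0.058]
wrist_force: [10.9, -0.3, -15.6]
grip_width: 0.108
t 6.6 pos [0.5184 0.1507 0.3239] 
R [[0.097, 0.983, 0.154], [0.995, -0.096, -0.017], [-0.002, 0.155, -0.988]] F [ 10.9  -0.3 -15.6] w 0.108 q [ 0.2   0.16 -0.67  1.84  0.21  1.05 -0.64]
0.24460045749590292 a 0.8307133909601967
```

```bash
python3 - <<'E'
from arc import *
arc(.83,1.32,10,17)
E
```

```text
tilt0 8.894495379465614 bar [0.5257638  0.1499053  0.27643816] model [0.5246967  0.15142814 0.27762963]
[0,1,-0.6,-1,0,0,0,  0,1,-0.5,-1,0,0,0,  0,1.1,-0.5,0,0,0,0,  0,1,-0.3,-1,0,0,0,  0,1.1,-0.4,-1,0,0,0,  -0.1,1.1,-0.2,-1,0,0,0,  0,1.2,-0.2,-1,0,0,0,  0,1.1,0,0,0,0,0,  0,1.1,-0.1,-1,0,0,0,  0,1.2,0.1,-1,0,0,0]
10 end [0.61907798 0.1399876  0.37415917] [0.7325 0.6647 0.098  0.1094] maxstep 1.2165525060596438 1.0
```

```bash
python3 -m handwheel '[0,1.1,-0.4,-1,0,0,0,  0,1.1,-0.3,-1,0,0,0,  0,1.1,-0.4,0,0,0,0,  0,1,-0.3,-1,0,0,0,  0,1.1,-0.3,-1,0,0,0,  0,1,-0.2,-1,0,0,0,  0,1,-0.2,-1,0,0,0,  0,1,0,0,0,0,0,  0,0.9,0,-1,0,0,0,  0,0.9,0.1,-1,0,0,0]'; python3 - <<'E'
from arc import *
st()
p,r,s=cur(); b=p+r.apply([0,0,.048])-[.681,.135,.088]; b[0]=np.hypot(b[0],b[1]); print(np.hypot(b[0],b[2]), "a",np.arctan2(b[2],b[0])-np.arctan2(.012,.246))
save('scene','s4.png',(100,40,356,232),3); save('wrist','w4.png')
E
```

```text
t: 7.85
ee_pos: [0.6095, 0.1399, 0.3706]
orientation: [0.734, 0.665, 0.089, 0.109]
wrist_force: [-3.3, -4.6, 3.2]
grip_width: 0.105
t 7.85 pos [0.6095 0.1399 0.3706] 
R [[0.1, 0.956, 0.276], [0.995, -0.092, -0.043], [-0.015, 0.279, -0.96]] F [-3.3 -4.6  3.2] w 0.105 q [ 0.18  0.24 -0.63  1.67  0.34  1.06 -0.66]
0.2435892551897142 a 1.2804287764061983
```

View pics/s4.png

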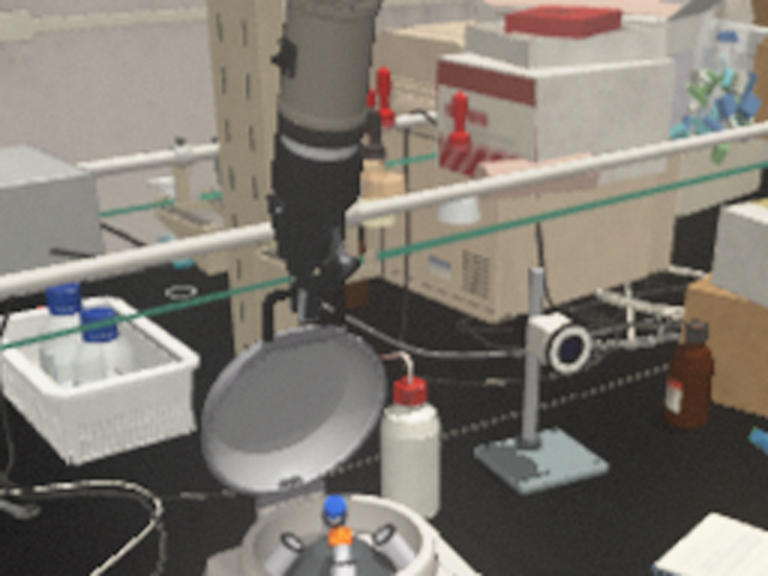

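View pics/w4.png

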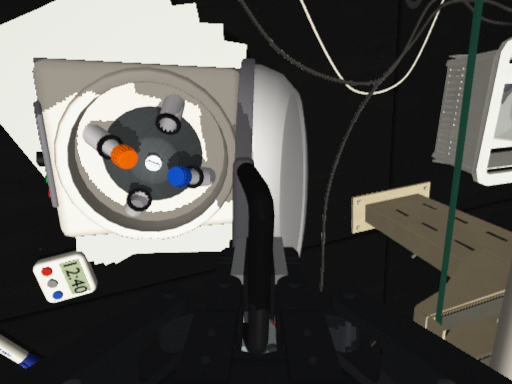

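```bash
python3 -m handwheel '[0,0.4,0,0,0,0,0,  0,0.4,0,0,0,0,0,  0,0.4,0,0,0,0,0,  0,0.3,0,0,0,0,0,  0,0.2,0,0,0,0,0,  0,0.2,0,0,0,0,0,  0,0.2,0,0,0,0,0,  0,0.2,0,0,0,0,0,  0,0.2,0,0,0,0,0,  0,0.2,0,0,0,0,0]'; python3 - <<'E'
from arc import *
st()
p,r,s=cur(); b=p+r.apply([0,0,.048])-[.681,.135,.088]; b[0]=np.hypot(b[0],b[1]); print(np.hypot(b[0],b[2]), "a",np.arctan2(b[2],b[0])-np.arctan2(.012,.246))
E
```

```text
t: 9.2
ee_pos: [0.6254, 0.1384, 0.3743]
orientation: [0.735, 0.667, 0.075, 0.101]
wrist_force: [-8.2, -4.3, 3.2]
grip_width: 0.104
t 9.2 pos [0.6254 0.1384 0.3743] 
R [[0.1, 0.964, 0.245], [0.995, -0.091, -0.049], [-0.026, 0.248, -0.968]] F [-8.2 -4.3  3.2] w 0.104 q [ 0.17  0.28 -0.63  1.61  0.34  1.12 -0.64]
0.2437957447636288 a 1.3412060161641517
```

```bash
python3 -m handwheel '[0,0.4,0,0,0,0,0,  0,0.5,0,0,0,0,0,  0,0.5,0,0,0,0,0,  0,0.5,0,0,0,0,0,  0,0.5,0,0,0,0,0,  0,0.5,0,0,0,0,0,  0,0.5,0,0,0,0,0,  0,0.4,0,0,0,0,0,  0,0.2,0,0,0,0,0,  0,0.0,0,0,0,0,3]'; python3 - <<'E'
from arc import *
st()
p,r,s=cur(); b=p+r.apply([0,0,.048])-[.681,.135,.088]; b[0]=np.hypot(b[0],b[1]); print(np.hypot(b[0],b[2]), "a",np.arctan2(b[2],b[0])-np.arctan2(.012,.246))
E
```

```text
t: 10.45
ee_pos: [0.6301, 0.1413, 0.3753]
orientation: [0.735, 0.673, 0.035, 0.077]
wrist_force: [-0.8, 0.4, 1.0]
grip_width: 0.309
t 10.45 pos [0.6301 0.1413 0.3753] 
R [[0.092, 0.984, 0.155], [0.994, -0.083, -0.066], [-0.053, 0.16, -0.986]] F [-0.8  0.4  1. ] w 0.309 q [ 0.15  0.33 -0.63  1.53  0.34  1.24 -0.63]
0.24390345543945727 a 1.3423368394479211
```

```bash
python3 - <<'E'
from plan import *
p,r,s=cur()
up=p-r.as_matrix()[:,2]*.065
plan([(up,r,4),((.50,.155,.40),Rdown(15),6)],5)
E
```

```text
[0,0,-1.6,0,0,0,5,  0,0,-1.6,0,0,0,5,  0,0,-1.7,0,0,0,5,  0,0,-1.6,0,0,0,5,  0,-2.1,0.3,1,1,-3,5,  0.1,-2.1,0.4,2,1,-4,5,  0.3,-2,0.4,1,0,-3,5,  0.3,-2,0.5,2,1,-3,5,  0.5,-2,0.6,1,1,-4,5,  0.5,-2,0.5,2,1,-3,5]
10 end [0.49977292 0.15455671 0.40048305] [ 6.087e-01  7.934e-01 -6.000e-04 -4.500e-03] maxstep 2.147091055358389 4.58257569495584
```

```bash
python3 -m handwheel '[0,0,-1.6,0,0,0,3,  0,0,-1.6,0,0,0,3,  0,0,-1.7,0,0,0,3,  0,0,-1.6,0,0,0,3,  0,-2.1,0.3,1,1,-3,5,  0.1,-2.1,0.4,2,1,-4,5,  0.3,-2,0.4,1,0,-3,5,  0.3,-2,0.5,2,1,-3,5,  0.5,-2,0.6,1,1,-4,5,  0.5,-2,0.5,2,1,-3,5]'; python3 - <<'E'
from arc import *
st()
np.savez('pics/w5.npz',**ctrl.camera_params('wrist'));save('wrist','w5.png');save('top','t5.png',(150,130,350,250),4)
E
```

```text
t: 11.7
ee_pos: [0.4984, 0.1597, 0.413]
orientation: [0.601, 0.799, 0.007, -0.002]
wrist_force: [-0.5, 0.5, 0.1]
grip_width: 0.585
t 11.7 pos [0.4984 0.1597 0.413 ] 
R [[-0.277, 0.961, 0.005], [0.961, 0.277, 0.014], [0.013, 0.009, -1.0]] F [-0.5  0.5  0.1] w 0.585 q [ 0.27  0.14 -0.73  1.66  0.08  1.36 -0.19]
```

View pics/w5.png

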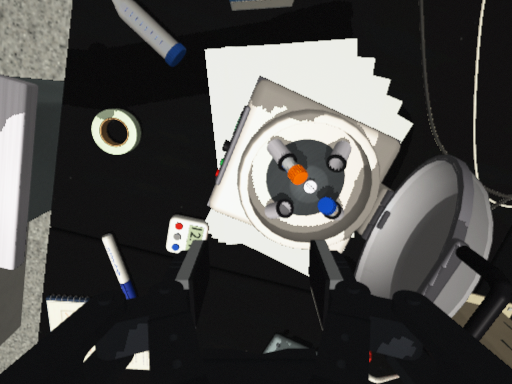

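View pics/t5.png

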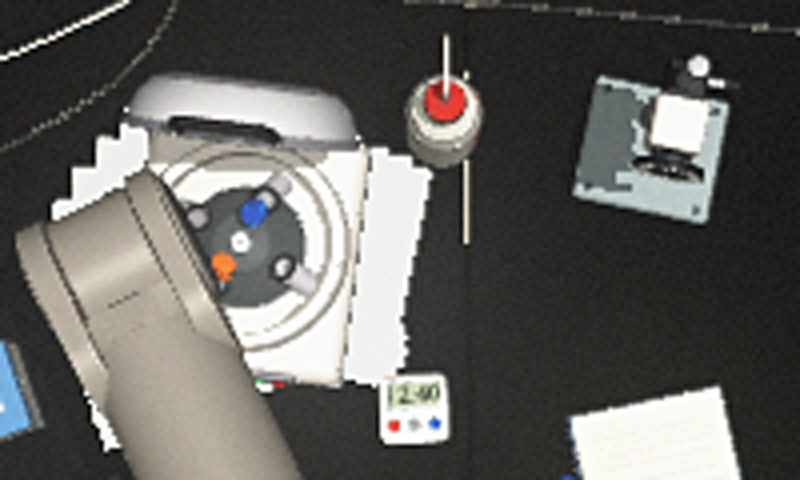

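```bash
python3 - <<'E'
from h import *
w=dict(np.load('pics/w5.npz')); t=ctrl.camera_params("top"); s=ctrl.camera_params("scene")
im=cv2.imread('pics/w5.png'); hsv=cv2.cvtColor(im,cv2.COLOR_BGR2HSV)
def cen(hsv,lo,hi,box):
    m=cv2.inRange(hsv,lo,hi); k=np.zeros_like(m); x0,y0,x1,y1=box; k[y0:y1,x0:x1]=m[y0:y1,x0:x1]
    M=cv2.moments(k,True); return (M['m10']/M['m00'],M['m01']/M['m00']),M['m00']
b=cen(hsv,(100,120,60),(130,255,255),(300,185,350,230)); o=cen(hsv,(3,150,100),(18,255,255),(270,150,330,200)); print(b,o)
T5=cv2.imread('pics/t5.png'); h5=cv2.cvtColor(T5,cv2.COLOR_BGR2HSV)
bt=cen(h5,(100,120,60),(130,255,255),(220,180,300,240)); print(bt)
btp=(150+bt[0][0]/4-.4,130+bt[0][1]/4-.4)
sc=ctrl.get_image('scene')[:,:,::-1]; hs=cv2.cvtColor(sc.copy(),cv2.COLOR_BGR2HSV)
cv2.imwrite('pics/s5.png',cv2.resize(sc[180:270,170:270],None,fx=6,fy=6))
bs=cen(hs,(100,120,60),(130,255,255),(190,180,230,230)); print(bs)
print("blue",tri([(w,b[0]),(t,btp),(s,bs[0])]), tri([(w,b[0]),(t,btp)]))
for z in (.1,.105,.11): print(atz(w,b[0],z),atz(t,btp,z))
# nut z=.093
print("nut w",atz(w,(310.5,187),.093))
print("orange",atz(w,o[0],.108))
E
```

```text
((326.4208633093525, 205.28057553956833), 278.0) ((297.2379421221865, 174.2250803858521), 311.0)
((253.67256637168143, 212.46017699115043), 565.0)
((211.2, 208.15), 40.0)
blue (array([0.59910064, 0.13322558, 0.11217004]), [np.float64(0.001416974639286417), np.float64(0.0015349326361072035), np.float64(0.00030771906707474634)]) (array([0.59951552, 0.13322077, 0.11041935]), [np.float64(0.0014299684456787435), np.float64(0.001429968445678493)])
[0.6015815  0.12981353 0.1       ] [0.60213024 0.13484729 0.1       ]
[0.59996075 0.13115192 0.105     ] [0.60148419 0.13440122 0.105     ]
[0.59834    0.13249031 0.11      ] [0.60083814 0.13395514 0.11      ]
nut w [0.5755196  0.14595287 0.093     ]
orange [0.55075335 0.16029158 0.108     ]
```

View pics/s5.png

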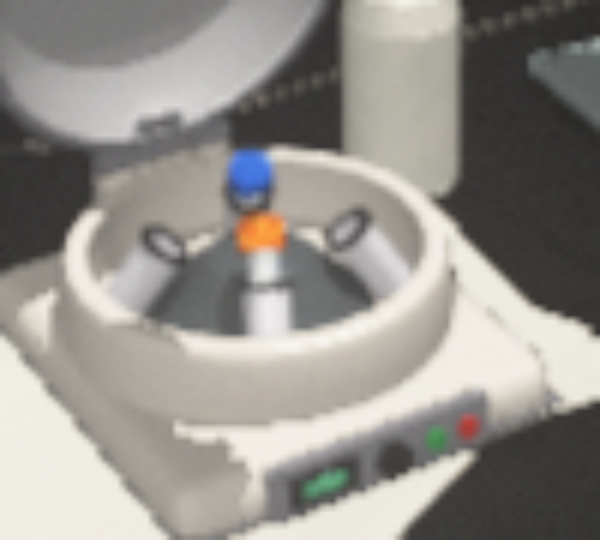

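```bash
cat >> plan.py <<'E'
def Rtube(phi,lean=35):
    f=np.radians(phi); l=np.radians(lean); er=np.array([np.cos(f),np.sin(f),0])
    z=er*np.sin(l)+np.array([0,0,-np.cos(l)]); y=np.array([-np.sin(f),np.cos(f),0]); return R.from_matrix(np.c_[np.cross(y,z),y,z])
E
python3 - <<'E'
from plan import *
w=dict(np.load('pics/w5.npz'))
a,b=atz(w,(338.5,163),.088),atz(w,(284.5,208.5),.088); print(a,b,np.degrees(np.arctan2(*(a-b)[[1,0]]))-90)
Q=Rtube(-30); z=Q.as_matrix()[:,2]; c=np.array([.6007,.1316,.1096])
plan([(c-z*.124,Q,10)],4.5)
E
```

```text
[0.6011123  0.18506465 0.088     ] [0.55285386 0.1069249  0.088     ] -31.699120871778433
[-0.1,0.4,2,-1,-3,-4,4.5,  0.1,0.3,2,-2,-4,-5,4.5,  0.1,0.3,2.1,-1,-3,-4,4.5,  0.2,0.3,2,-1,-3,-4,4.5,  0.3,0.2,2,-1,-4,-5,4.5,  0.5,0.3,2,-2,-3,-4,4.5,  0.5,0.2,2,-1,-4,-4,4.5,  0.7,0.2,1.9,-1,-3,-4,4.5,  0.7,0.2,2,-1,-3,-5,4.5,  0.8,0.3,1.8,-2,-4,-4,4.5]
10 end [0.53909042 0.16760701 0.2114685 ] [ 0.2457  0.9205 -0.0761  0.2942] maxstep 2.1283796653792764 6.708203932499369
```

```bash
python3 -m handwheel '[-0.1,0.4,2,-1,-3,-4,4.5,  0.1,0.3,2,-2,-4,-5,4.5,  0.1,0.3,2.1,-1,-3,-4,4.5,  0.2,0.3,2,-1,-3,-4,4.5,  0.3,0.2,2,-1,-4,-5,4.5,  0.5,0.3,2,-2,-3,-4,4.5,  0.5,0.2,2,-1,-4,-4,4.5,  0.7,0.2,1.9,-1,-3,-4,4.5,  0.7,0.2,2,-1,-3,-5,4.5,  0.8,0.3,1.5,-2,-4,-4,4.5]'; python3 - <<'E'
from plan import *
st()
np.savez('pics/w6.npz',**ctrl.camera_params('wrist'));save('wrist','w6.png')
Q=Rtube(-31); z=Q.as_matrix()[:,2]; c=np.array([.5757+.029*np.cos(np.radians(31)),.146-.029*np.sin(np.radians(31)),.1096]);print(c)
plan([(c-z*.104,Q,4),(c-z*.074,Q,6)],4.5)
E
```

```text
t: 13.1
ee_pos: [0.5568, 0.1724, 0.2193]
orientation: [0.241, 0.916, -0.07, 0.313]
wrist_force: [-0.0, 0.9, 0.1]
grip_width: 0.526
t 13.1 pos [0.5568 0.1724 0.2193] 
R [[-0.687, 0.486, 0.54], [0.399, 0.874, -0.279], [-0.607, 0.024, -0.794]] F [-0.   0.9  0.1] w 0.526 q [-0.04  0.32 -0.69  2.06  1.13  0.9  -0.4 ]
[0.60055785 0.1310639  0.1096    ]
[0.3,-0.3,0.4,1,1,0,4.5,  0.3,-0.3,0.5,0,0,1,4.5,  0.3,-0.3,0.4,1,1,0,4.5,  0.3,-0.3,0.5,0,0,0,4.5,  0,0,0.5,0,0,0,4.5,  0,0,0.5,0,0,0,4.5,  0,0,0.5,0,0,0,4.5,  0,0,0.5,0,0,0,4.5,  0,0,0.5,0,0,0,4.5,  0,0,0.5,0,0,0,4.5]
10 end [0.56419153 0.15299895 0.16972006] [ 0.2537  0.9188 -0.0796  0.2917] maxstep 0.6557438524302001 1.4142135623730951
```

View pics/w6.png

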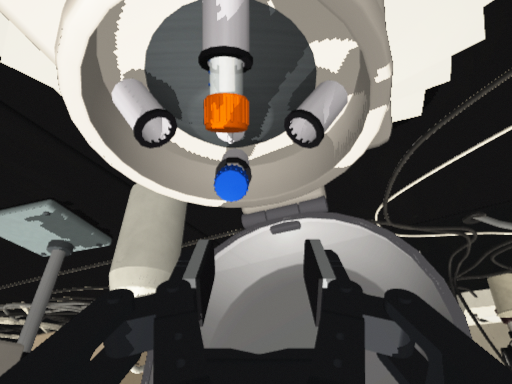

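```bash
python3 - <<'E'
from h import *
w=dict(np.load('pics/w6.npz'))
e=np.array([np.cos(np.radians(31)),-np.sin(np.radians(31)),0]);n=np.array([.5757,.146,0])
for r,z in ((.0254,.1146),(.030,.108)): print(proj(w,n+e*r+[0,0,z]))
for f in(90,-90):
    g=np.radians(-31+f); print(proj(w,n+.044*np.array([np.cos(g),np.sin(g),0])+[0,0,.088]))
E
```

```text
[[231.49476654 190.85569642]]
[[232.03294646 186.63850046]]
[[303.7621852  130.78896382]]
[[156.85968388 129.72885476]]
```

```bash
python3 -m handwheel '[0.4,-0.3,0.4,1,1,0,4.5,  0.3,-0.3,0.5,0,0,1,4.5,  0.3,-0.3,0.4,1,1,0,4.5,  0.3,-0.3,0.5,0,0,0,4.5,  0,0,0.5,0,0,0,4.5,  0,0,0.5,0,0,0,4.5,  0,0,0.5,0,0,0,4.5,  0,0,0.5,0,0,0,4.5,  0,0,0.5,0,0,0,4.5,  0,0,0.2,0,0,0,4.5]'; python3 - <<'E'
from plan import *
st()
np.savez('pics/w7.npz',**ctrl.camera_params('wrist'));save('wrist','w7.png')
Q=Rtube(-31); z=Q.as_matrix()[:,2]; c=np.array([.5757+.028*np.cos(np.radians(31)),.146-.028*np.sin(np.radians(31)),.1096]);print(c)
p,r,s=cur(); print("cap in tool",r.inv().apply(c-p), "axis in tool",r.inv().apply(z))
plan([(c-z*.054,Q,6)],4.5)
E
```

```text
t: 14.4
ee_pos: [0.5657, 0.1536, 0.1717]
orientation: [0.259, 0.918, -0.078, 0.291]
wrist_force: [0.7, -1.3, 0.3]
grip_width: 0.524
t 14.4 pos [0.5657 0.1536 0.1717] 
R [[-0.697, 0.52, 0.494], [0.429, 0.854, -0.294], [-0.575, 0.007, -0.818]] F [ 0.7 -1.3  0.3] w 0.524 q [-0.03  0.41 -0.65  2.06  1.18  0.88 -0.46]
[0.59970068 0.13157893 0.1096    ]
cap in tool [ 0.00253494 -0.00141438  0.073953  ] axis in tool [ 0.00157733 -0.00204022  0.99999667]
[0,0,0.3,0,0,0,4.5,  0.1,0,0.4,0,0,0,4.5,  0,-0.1,0.3,0,0,0,4.5,  0.1,0,0.3,0,0,0,4.5,  0,0,0.4,0,0,0,4.5,  0,0,0.3,0,0,-1,4.5]
6 end [0.5736463  0.14758422 0.15405654] [ 0.2507  0.9199 -0.0808  0.2904] maxstep 0.4123105625617661 1.0
```

View pics/w7.png

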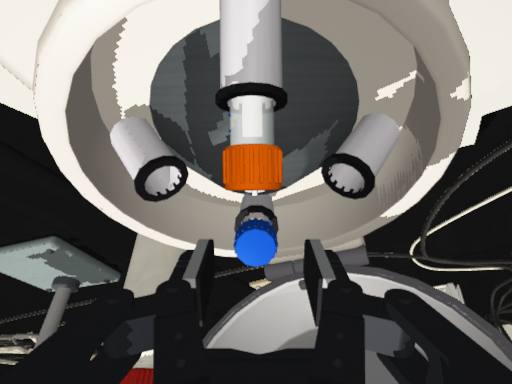

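```bash
python3 -m handwheel '[0,0,0.4,0,0,0,4.5,  0.1,0,0.4,0,0,0,4.5,  0,-0.1,0.4,0,0,0,4.5,  0.1,0,0.4,0,0,0,4.5,  0,0,0.3,0,0,0,4.5,  0,0,0.1,0,0,0,4.5,  0,0,0,0,0,0,0,  0,0,0,0,0,0,0,  0,0,0,0,0,0,0,  0,0,0,0,0,0,0]' 40; python3 - <<'E'
from plan import *
st()
save('wrist','w8.png')
c=np.array([.5757+.028*np.cos(np.radians(31)),.146-.028*np.sin(np.radians(31)),.1096])
p,r,s=cur(); print("cap in tool",r.inv().apply(c-p))
E
```

```text
t: 15.7
ee_pos: [0.5742, 0.1474, 0.1531]
orientation: [0.259, 0.918, -0.078, 0.291]
wrist_force: [0.1, -0.5, 0.1]
grip_width: 0.23
t 15.7 pos [0.5742 0.1474 0.1531] 
R [[-0.696, 0.52, 0.494], [0.429, 0.854, -0.294], [-0.575, 0.007, -0.818]] F [ 0.1 -0.5  0.1] w 0.23 q [-0.03  0.45 -0.63  2.07  1.23  0.86 -0.49]
cap in tool [ 0.00050016 -0.00056194  0.05285124]
```

View pics/w8.png

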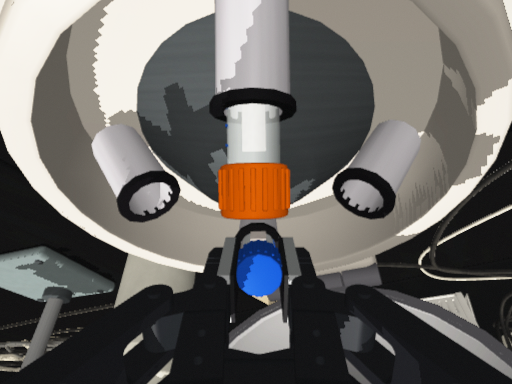

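```bash
python3 -m handwheel '[0,0,0,0,0,0,0,  0,0,0,0,0,0,0,  0,0,-0.4,0,0,0,0,  0,0,-0.6,0,0,0,0,  0,0,-0.8,0,0,0,0,  0,0,-0.8,0,0,0,0,  0,0,-0.8,0,0,0,0,  0,0,-0.8,0,0,0,0,  0,0,-0.8,0,0,0,0,  0,0,-0.8,0,0,0,0]'; python3 - <<'E'
from plan import *
st()
np.savez('pics/w9.npz',**ctrl.camera_params('wrist'));save('wrist','w9.png')
E
```

```text
t: 17.0
ee_pos: [0.5434, 0.1661, 0.2043]
orientation: [0.258, 0.918, -0.078, 0.292]
wrist_force: [1.4, 0.7, -0.6]
grip_width: 0.224
t 17.0 pos [0.5434 0.1661 0.2043] 
R [[-0.697, 0.519, 0.495], [0.429, 0.855, -0.293], [-0.575, 0.008, -0.818]] F [ 1.4  0.7 -0.6] w 0.224 q [-0.03  0.33 -0.69  2.07  1.09  0.91 -0.41]
```

View pics/w9.png

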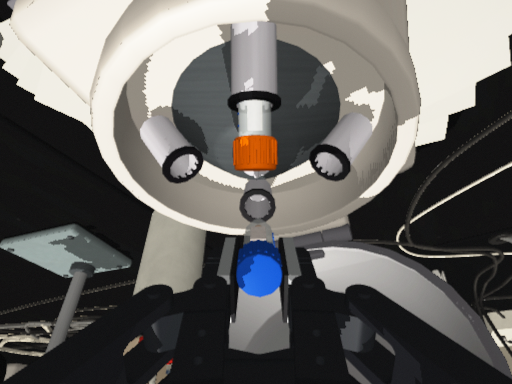

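```bash
python3 - <<'E'
from plan import *
p,r,s=cur()
plan([(p+[-.02,0,.05],r,2),((.44,-.16,.335),Rtube(-15),8)],0)
E
```

```text
[-0.7,-0.5,-2.5,0,0,0,0,  -0.8,-0.5,-2.6,0,0,0,0,  -1.6,-4,-0.1,-1,0,-2,0,  -1.5,-4.1,-0.2,-1,0,-1,0,  -1.3,-4.1,-0.3,-1,0,-2,0,  -1.3,-4.1,-0.4,-1,0,-2,0,  -1.1,-4.2,-0.4,-2,0,-1,0,  -1,-4.2,-0.6,-1,0,-2,0,  -0.9,-4.2,-0.6,-1,0,-2,0,  -0.7,-4.2,-0.7,-1,0,-2,0]
10 end [ 0.43994943 -0.1602223   0.33479733] [ 0.1206  0.9454 -0.0401  0.3001] maxstep 4.370354676682431 2.23606797749979
```

```bash
python3 -m handwheel '[-0.7,-0.5,-2.5,0,0,0,0,  -0.8,-0.5,-2.6,0,0,0,0,  -1.6,-4,-0.1,-1,0,-2,0,  -1.5,-4.1,-0.2,-1,0,-1,0,  -1.3,-4.1,-0.3,-1,0,-2,0,  -1.3,-4.1,-0.4,-1,0,-2,0,  -1.1,-4.2,-0.4,-2,0,-1,0,  -1,-4.2,-0.6,-1,0,-2,0,  -0.9,-4.2,-0.6,-1,0,-2,0,  -0.7,-3,-0.7,-1,0,-2,0]'; python3 - <<'E'
from plan import *
st()
np.savez('pics/w10.npz',**ctrl.camera_params('wrist'));save('wrist','w10.png')
E
```

```text
t: 18.3
ee_pos: [0.4429, -0.1461, 0.3372]
orientation: [0.117, 0.946, -0.04, 0.3]
wrist_force: [0.1, 0.4, 0.6]
grip_width: 0.225
t 18.3 pos [ 0.4429 -0.1461  0.3372] 
R [[-0.793, 0.245, 0.557], [0.196, 0.97, -0.146], [-0.576, -0.007, -0.817]] F [0.1 0.4 0.6] w 0.225 q [ 0.23 -0.22 -0.01  2.26  0.05  0.5   1.51]
```

View pics/w10.png

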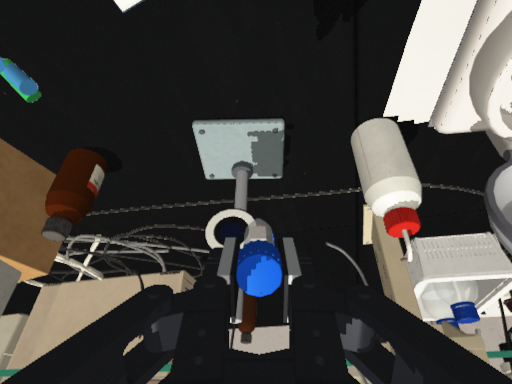

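```bash
python3 -m handwheel '[0,1,0,0,0,0,0,  0,1,0,0,0,0,0,  0,1.2,0,0,0,0,0,  0,1.2,0,0,0,0,0,  0,1.2,0,0,0,0,0,  0,1.2,0,0,0,0,0,  0,1,0,0,0,0,0,  0,0.5,0,0,0,0,0,  0,0,0,0,0,0,0,  0,0,0,0,0,0,0]'; python3 - <<'E'
from plan import *
st()
np.savez('pics/w11.npz',**ctrl.camera_params('wrist'));save('wrist','w11.png')
im=cv2.imread('pics/w11.png')[90:290,100:300]; cv2.imwrite('pics/w11c.png',cv2.resize(im,None,fx=3,fy=3,interpolation=cv2.INTER_CUBIC))
w=dict(np.load('pics/w11.npz')); print(proj(w,[.6215,-.2236,.186]))
E
```

```text
t: 19.6
ee_pos: [0.4629, -0.0568, 0.3352]
orientation: [0.112, 0.947, -0.041, 0.298]
wrist_force: [-0.7, -1.1, 0.1]
grip_width: 0.226
t 19.6 pos [ 0.4629 -0.0568  0.3352] 
R [[-0.797, 0.236, 0.555], [0.187, 0.972, -0.145], [-0.574, -0.012, -0.819]] F [-0.7 -1.1  0.1] w 0.226 q [ 0.26 -0.21 -0.29  2.25  0.22  0.52  1.14]
[[144.32869289 240.53693242]]
```

View pics/w11c.png

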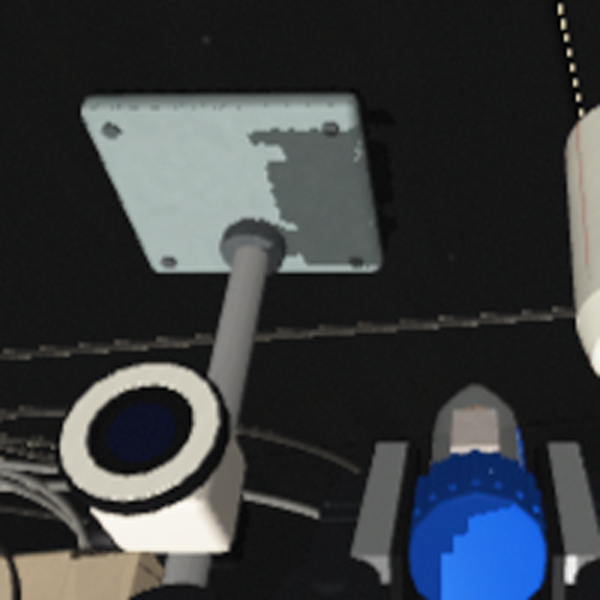

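```bash
python3 - <<'E'
from h import *
w=dict(np.load('pics/w11.npz')); t=ctrl.camera_params("top"); s=ctrl.camera_params("scene")
C=lambda c,r:(100+(c+.5)/3-.5,90+(r+.5)/3-.5)
B=[atz(w,C(*q),.012) for q in((112,130),(331,130),(170,262),(357,262))]
for i,j,off in((0,1,90),(2,3,90),(0,2,0),(1,3,0)):
    d=B[j]-B[i]; print(i,j,np.linalg.norm(d).round(4),np.degrees(np.arctan2(d[1],d[0]))-off)
print("plate centre",np.mean(B,0))
im=cv2.imread('pics/w11.png')
sub=im[205:262,115:180].astype(int)
m=((sub.min(2)>150)).astype(np.uint8)
# ring white: connected comps
n,l,stt,_=cv2.connectedComponentsWithStats(m); print(stt)
big=cv2.resize((m*255),None,fx=8,fy=8,interpolation=0); cv2.imwrite('pics/m.png',big)
cv2.imwrite('pics/m2.png',cv2.resize(im[205:282,115:190],None,fx=8,fy=8,interpolation=cv2.INTER_CUBIC))
E
```

```text
0 1 0.1038 -13.156495319600168
2 3 0.1039 -12.977024226422515
0 2 0.0963 -12.283138138079071
1 3 0.096 -12.227410431874592
plate centre [ 0.67236076 -0.23527389  0.012     ]
[[   0    0   65   57 2678]
 [   5    7   53   45  929]
 [  32   50   24    7   88]
 [  15   55    8    2   10]]
```

View pics/m2.png

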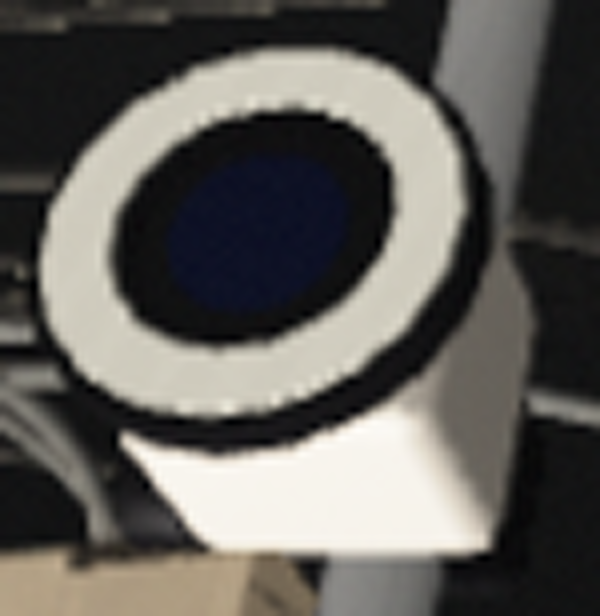

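```bash
python3 - <<'E'
from h import *
w=dict(np.load('pics/w11.npz')); t=ctrl.camera_params("top"); s=ctrl.camera_params("scene")
im=cv2.imread('pics/w11.png'); k=4
sub=cv2.resize(im[205:262,115:180],None,fx=k,fy=k,interpolation=cv2.INTER_CUBIC).astype(int)
m=((sub.min(2)>110)).astype(np.uint8); n,l,stt,_=cv2.connectedComponentsWithStats(m)
i=1+np.argmax(stt[1:,4]); m=(l==i).astype(np.uint8); print(stt[i])
cs,_=cv2.findContours(m,cv2.RETR_CCOMP,cv2.CHAIN_APPROX_NONE); cs=sorted(cs,key=len)[-2:]
for c in cs:
    e=cv2.fitEllipse(c); print(len(c),(115+(e[0][0]+.5)/k-.5,205+(e[0][1]+.5)/k-.5),np.array(e[1])/k,e[2])
pts={}
for nm,c in zip("io",cs): pts[nm]=np.c_[115+(c[:,0,0]+.5)/k-.5,205+(c[:,0,1]+.5)/k-.5]
T=(150+668/4,130+172/4); S=(140+603/4,120+138/4)
th=np.linspace(0,2*np.pi,400)
from scipy.spatial import cKDTree
def res(v,fixyaw=None):
    L=v[:3]; y=v[3]; ey=np.array([-np.sin(y),np.cos(y),0]); r=[]
    for nm,rad in (("i",v[4]),("o",v[5])):
        q=proj(w,L+rad*(np.cos(th)[:,None]*ey+np.sin(th)[:,None]*np.array([0,0,1])))
        r+=list(cKDTree(q).query(pts[nm][::4])[0])
    r+=list((proj(t,L)[0]-T)*3)+list((proj(s,L)[0]-S)*3)
    return np.array(r)
for y0 in (-.1,-.3):
    f=least_squares(res,[.62,-.22,.186,y0,.018,.029],x_scale=[.01,.01,.01,.1,.01,.01],diff_step=1e-4)
    print(f.x.round(4),np.degrees(f.x[3]),f.cost,"tail",f.fun[-4:].round(2))
for d in (-5,0,5):
    f=least_squares(lambda v:res(np.r_[v[:3],np.radians(-12.7+d),v[3:]]),[.62,-.22,.186,.018,.029],diff_step=1e-4); print(d,f.x.round(4),f.cost)
E
```

```text
[   20    25   213   183 16605]
381 (146.1247386932373, 233.0151252746582) [28.10605812 37.88315964] 63.373382568359375
567 (146.0245418548584, 233.5779094696045) [42.4874649  55.27971268] 61.58033752441406
[ 0.622  -0.2242  0.1758 -0.2227  0.0191  0.0283] -12.757775337631703 39.32401235690148 tail [ 0.13  1.86 -1.83  7.76]
[ 0.6217 -0.224   0.176  -0.2203  0.0191  0.0283] -12.622798091602121 39.38030585615799 tail [-0.02  2.08 -1.77  7.72]
-5 [ 0.6222 -0.2242  0.1757  0.0188  0.0279] 62.244121168193374
0 [ 0.622  -0.2242  0.1758  0.0191  0.0283] 39.32962870538755
5 [ 0.6218 -0.2242  0.1759  0.0195  0.0289] 68.15212161187549
```

```bash
python3 - <<'E'
from h import *
im=ctrl.get_image('scene')[:,:,::-1].copy(); cv2.imwrite('pics/s12.png',im)
a=cv2.resize(im[130:180,265:315],None,fx=10,fy=10,interpolation=cv2.INTER_CUBIC)
b=cv2.resize(cv2.imread('pics/w10.png')[195:265,195:265],None,fx=7,fy=7,interpolation=cv2.INTER_CUBIC)
cv2.imwrite('pics/ab.png',np.hstack([a[:490],b]))
for n in(10,11):
    w=dict(np.load(f'pics/w{n}.npz')); print(n,[proj(w,[.622,-.2242,z])[0].round(1).tolist() for z in(.170,.176,.181,.186)])
s=ctrl.camera_params("scene"); print([((proj(s,[.622,-.2242,z])[0]-[265,130])*10).round().tolist() for z in(.170,.176,.181,.186)])
E
```

```text
10 [[231.3, 225.8], [230.9, 230.6], [230.7, 234.6], [230.4, 238.7]]
11 [[147.5, 227.9], [146.2, 232.7], [145.1, 236.7], [144.1, 240.8]]
[[250.0, 286.0], [251.0, 270.0], [252.0, 257.0], [253.0, 244.0]]
```

View pics/ab.png

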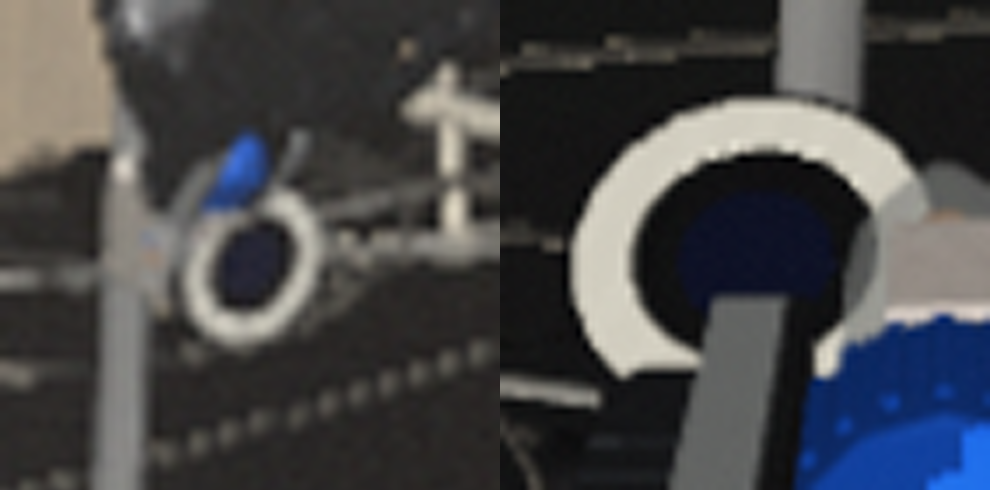

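```bash
python3 - <<'E'
from plan import *
plan([((.515,-.190,.295),Rtube(-12.7,0),10)],0)
E
```

```text
[-0.4,-1.2,0.8,0,4,0,0,  -0.5,-1.1,0.8,0,3,0,0,  -0.6,-1.2,0.7,0,4,0,0,  -0.5,-1.2,0.8,0,3,0,0,  -0.7,-1.1,0.6,0,4,0,0,  -0.6,-1.2,0.7,0,3,-1,0,  -0.7,-1.2,0.6,-1,4,0,0,  -0.7,-1.1,0.5,0,3,0,0,  -0.8,-1.2,0.5,0,4,0,0,  -0.7,-1.2,0.5,0,3,0,0]
10 end [ 0.51477045 -0.18982656  0.29458516] [1.092e-01 9.940e-01 5.000e-04 1.000e-04] maxstep 1.5264337522473748 4.123105625617661
```

```bash
python3 -m handwheel '[-0.4,-1.2,0.8,0,4,0,0,  -0.5,-1.1,0.8,0,3,0,0,  -0.6,-1.2,0.7,0,4,0,0,  -0.5,-1.2,0.8,0,3,0,0,  -0.7,-1.1,0.6,0,4,0,0,  -0.6,-1.2,0.7,0,3,-1,0,  -0.7,-1.2,0.6,-1,4,0,0,  -0.7,-1.1,0.5,0,3,0,0,  -0.8,-1.1,0.4,0,3,0,0,  -0.5,-0.7,0.2,0,2,0,0]'; python3 - <<'E'
from plan import *
st()
np.savez('pics/w13.npz',**ctrl.camera_params('wrist'));save('wrist','w13.png');save('scene','s13.png',(250,100,350,180),7); save('top','t13.png',(250,130,350,210),7)
plan([((.5244,-.202,.2844),Rtube(-12.7,0),6)],0)
E
```

```text
t: 20.95
ee_pos: [0.5142, -0.1912, 0.2968]
orientation: [0.112, 0.994, -0.001, 0.009]
wrist_force: [0.6, -0.3, 0.3]
grip_width: 0.229
t 20.95 pos [ 0.5142 -0.1912  0.2968] 
R [[-0.975, 0.222, 0.018], [0.222, 0.975, -0.004], [-0.019, 0.001, -1.0]] F [ 0.6 -0.3  0.3] w 0.229 q [ 0.33  0.22 -0.06  1.8   0.01  1.11  1.61]
[-0.2,-0.1,0.2,0,0,0,0,  -0.2,-0.2,0.2,0,0,0,0,  -0.2,-0.1,0.2,0,1,0,0,  -0.2,-0.2,0.2,0,0,0,0,  -0.2,-0.1,0.2,0,0,0,0,  -0.3,-0.2,0.2,0,0,0,0]
6 end [ 0.52477036 -0.20218427  0.28486923] [1.115e-01 9.938e-01 3.000e-04 1.100e-03] maxstep 0.41231056256176607 1.0
```

View pics/w13.png

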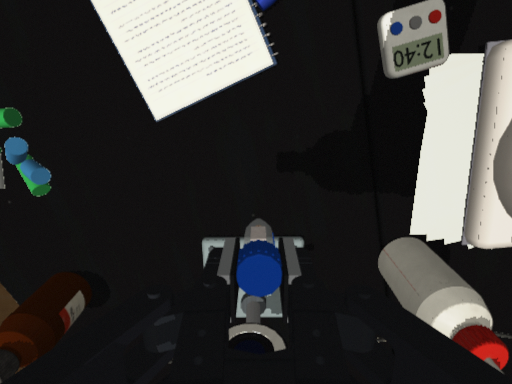

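View pics/s13.png

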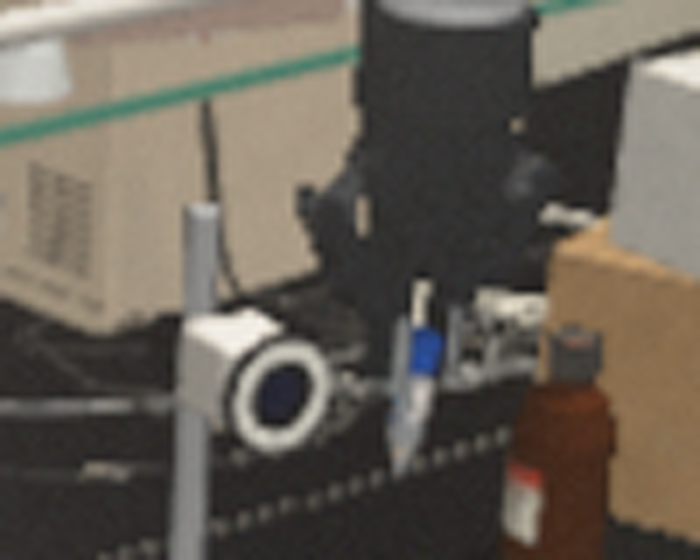

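```bash
python3 - <<'E'
from plan import *
s=ctrl.camera_params("scene"); w=ctrl.camera_params("wrist"); t=ctrl.camera_params("top")
p,r,_=cur()
for nm,L in (("captop",46.9),("capbot",62.9),("tip",116.9)):
    P=p+r.apply([0,0,L/1000]); print(nm,P.round(4),"scene",((proj(s,P)[0]-[250,100]+.5)*7).round(0),"wrist",proj(w,P)[0].round(1),"top",((proj(t,P)[0]-[250,130]+.5)*7).round())
i=cv2.imread('pics/w13.png')[200:330,180:340]; cv2.imwrite('pics/w13c.png',cv2.resize(i,None,fx=5,fy=5,interpolation=cv2.INTER_CUBIC)[:600])
E
```

```text
captop [ 0.5149 -0.1907  0.2499] scene [416. 339.] wrist [260.  281.7] top [428. 517.]
capbot [ 0.5152 -0.1907  0.2339] scene [412. 372.] wrist [259.8 262.5] top [424. 519.]
tip [ 0.5162 -0.1909  0.1799] scene [401. 480.] wrist [259.5 219.2] top [409. 526.]
```

View pics/w13c.png

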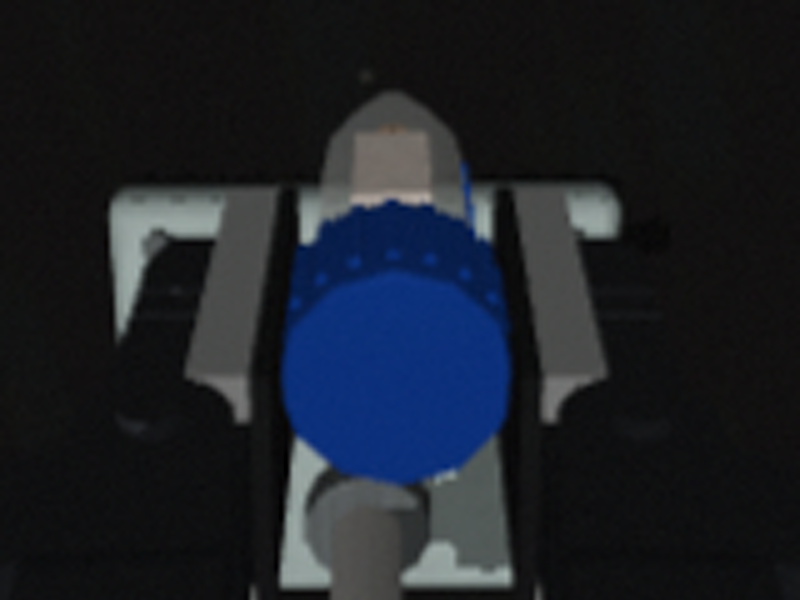

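```bash
python3 - <<'E'
from plan import *
w=dict(np.load('pics/w13.npz')); p,r,_=cur()
th=np.linspace(0,2*np.pi,90)
def circ(o,ax,rad):
    ax=ax/np.linalg.norm(ax); u=np.cross(ax,[0,1,0]); u/=np.linalg.norm(u); v=np.cross(ax,u)
    return o+rad*(np.cos(th)[:,None]*u+np.sin(th)[:,None]*v)
def model(dx,L,tilt): # tool frame. dx: x at grasp(z=.054) ; L z of cap top; tilt deg (cap to +x)
    a=np.array([np.sin(np.radians(tilt)),0,-np.cos(np.radians(tilt))]) # toward cap
    top=np.array([dx,0,L]); 
    out={}
    for nm,d,rad in(("top",0,.011),("bot",.016,.011),("barrel",.050,.0082),("tip",.0697,.002)):
        q=proj(w,p+r.apply(circ(top-a*d,a,rad))); out[nm]=[q[:,0].min(),q[:,0].max(),q[:,1].min(),q[:,1].max()]
    return out
# observed (crop->full): top disc rows, cols ; bottom-rim upper edge row; tip top row
C=lambda c:180+(c+.5)/5-.5; Rr=lambda c:200+(c+.5)/5-.5
obs=dict(topc0=C(282),topc1=C(510),topr0=Rr(270),topr1=Rr(485),botr0=Rr(200),tipr0=Rr(91))
print(obs)
def f(v,tilt=None):
    dx,L,ti=v[0]/1e3,v[1]/1e3,v[2] if tilt is None else tilt
    m=model(dx,L,ti)
    return np.array([(m["top"][1]-m["top"][0])-(obs["topc1"]-obs["topc0"]),m["top"][2]-obs["topr0"],m["top"][3]-obs["topr1"],m["bot"][2]-obs["botr0"],m["tip"][2]-obs["tipr0"]])
s=least_squares(f,[0,46.9,0]); print(s.x,s.fun.round(2))
for ti in (0,1,2,3,4):
    s=least_squares(lambda v:f(v,ti),[0,46.9]); print(ti,s.x.round(2),s.fun.round(2),s.cost.round(2))
E
```

```text
{'topc0': 236.0, 'topc1': 281.6, 'topr0': 253.6, 'topr1': 296.6, 'botr0': 239.6, 'tipr0': 217.8}
[-5.38992512 59.78126697  0.95055713] [ 1.01  0.81 -1.02 -0.    0.25]
0 [-6.22 60.87] [ 0.61  1.45 -1.16  0.21 -0.78] 2.24
1 [-5.35 59.73] [ 1.03  0.78 -1.01 -0.01  0.3 ] 1.39
2 [-4.52 58.66] [ 1.43  0.1  -0.89 -0.22  1.42] 2.46
3 [-3.74 57.68] [ 1.81 -0.58 -0.8  -0.41  2.57] 5.53
4 [-3.   56.78] [ 2.17 -1.27 -0.74 -0.59  3.76] 10.67
```

```bash
python3 - <<'E'
from plan import *
w=dict(np.load('pics/w13.npz')); p,r,_=cur()
for x,L in((0,46.9),(0,54),(0,62.9),(0,73)):
    P=p+r.apply([x,0,L/1e3]); q=(P-w["T"][:3,3])@w["T"][:3,:3]; print(L,-q[2].round(4),proj(w,P))
Tr=r.inv().as_matrix()@w["T"][:3,:3]; print(Tr.round(3), r.inv().apply(w["T"][:3,3]-p))
# finger pads in the picture: inner tip edges at crop (288,190),(500,190); near ends (250,420),(540,420)
for yy in(-.0095,.0095,-.011,.011): print([proj(w,p+r.apply([x,yy,.073]))[0].round(1).tolist() for x in(-.011,0,.011)])
E
```

```text
46.9 0.1339 [[261.37299845 281.05235658]]
54 0.1407 [[261.2429581  272.05715051]]
62.9 0.1492 [[261.09662068 261.93463647]]
73 0.1588 [[260.94949761 251.75777803]]
[[-0.001  0.954  0.301]
 [ 1.     0.001  0.   ]
 [-0.     0.301 -0.954]] [ 0.07623259 -0.0010905  -0.0694579 ]
[[242.6, 270.8], [242.2, 251.8], [241.8, 231.9]]
[[279.3, 270.8], [279.7, 251.7], [280.1, 231.9]]
[[239.7, 270.8], [239.3, 251.8], [238.8, 231.9]]
[[282.2, 270.8], [282.6, 251.7], [283.1, 231.9]]
```

```bash
python3 - <<'E'
from plan import *
w=dict(np.load('pics/w13.npz')); p,r,_=cur()
th=np.linspace(0,2*np.pi,90)
def circ(o,ax,rad):
    u=np.cross(ax,[0,1,0]); u/=np.linalg.norm(u); v=np.cross(ax,u)
    return o+rad*(np.cos(th)[:,None]*u+np.sin(th)[:,None]*v)
def model(dx,L,tilt,rad):
    a=np.array([np.sin(np.radians(tilt)),0,-np.cos(np.radians(tilt))]); top=np.array([dx,0,L]); out={}
    for nm,d,rr in(("top",0,rad),("bot",.016,rad),("tip",.0697,.002)):
        q=proj(w,p+r.apply(circ(top-a*d,a,rr))); out[nm]=[q[:,0].min(),q[:,0].max(),q[:,1].min(),q[:,1].max()]
    return out
obs=[45.6,253.6,296.6,239.6,217.8]
def f(v,ti,L):
    m=model(v[0]/1e3,L/1e3,ti,v[1]/1e3)
    return np.array([(m["top"][1]-m["top"][0]),m["top"][2],m["top"][3],m["bot"][2],m["tip"][2]])-obs
for L in (45,47,49):
  for ti in (-2,0,2,4,6):
    s=least_squares(lambda v:f(v,ti,L),[0,10]); print(L,ti,s.x.round(2),s.fun.round(2),s.cost.round(2))
E
```

```text
45 -2 [2.5  9.84] [ 1.34  4.36  1.33 -0.18 -7.79] 41.66
45 0 [3.   9.76] [ 1.    3.03  0.68 -0.24 -4.97] 17.72
45 2 [3.5  9.68] [ 0.68  1.72  0.01 -0.28 -2.12] 4.0
45 4 [4.   9.61] [ 0.39  0.42 -0.7  -0.29  0.75] 0.73
45 6 [4.51 9.54] [ 0.12 -0.86 -1.44 -0.27  3.65] 8.12
47 -2 [ 1.33 10.01] [ 1.35  4.12  1.1  -0.12 -7.17] 35.71
47 0 [1.83 9.93] [ 1.01  2.8   0.47 -0.19 -4.39] 14.19
47 2 [2.33 9.85] [ 0.68  1.5  -0.2  -0.23 -1.58] 2.66
47 4 [2.83 9.78] [ 0.39  0.22 -0.9  -0.25  1.26] 1.32
47 6 [3.34 9.71] [ 0.13 -1.05 -1.62 -0.24  4.12] 10.4
49 -2 [ 0.16 10.18] [ 1.36  3.88  0.87 -0.06 -6.57] 30.39
49 0 [ 0.66 10.1 ] [ 1.01  2.57  0.25 -0.14 -3.82] 11.17
49 2 [ 1.16 10.02] [ 0.69  1.29 -0.4  -0.19 -1.05] 1.71
49 4 [1.67 9.94] [ 0.4   0.02 -1.08 -0.21  1.75] 2.22
49 6 [2.18 9.88] [ 0.13 -1.24 -1.8  -0.21  4.58] 12.9
```

```bash
python3 - <<'E'
from plan import *
h=np.radians(-12.7); L=np.array([.622,-.2242,.1775]); F=L-.1*np.array([np.cos(h),np.sin(h),0])
Q=Rtube(-12.7,0)*R.from_euler('y',3,degrees=True)
P=F-Q.apply([-.0006,0,.1069]); print(F,P)
plan([(P,Q,7)],0,dp=2,da=1)
E
```

```text
[ 0.52444655 -0.20221538  0.1775    ] [ 0.52931986 -0.20331363  0.2842849 ]
[-0.25,-0.13,0.18,0,0.6,0,0,  -0.25,-0.13,0.18,0,0.6,0,0,  -0.26,-0.13,0.18,0,0.6,0,0,  -0.26,-0.13,0.18,0,0.6,-0.1,0,  -0.25,-0.13,0.17,0,0.5,0,0,  -0.26,-0.13,0.17,0,0.6,0,0,  -0.26,-0.13,0.16,0.1,0.6,0,0]
7 end [ 0.52927953 -0.20329715  0.28433184] [ 0.1105  0.9935  0.0025 -0.0259] maxstep 0.3419064199455752 0.6082762530298219
```

```bash
python3 -m handwheel '[-0.25,-0.13,0.18,0,0.6,0,0,  -0.25,-0.13,0.18,0,0.6,0,0,  -0.25,-0.13,0.18,0,0.6,0,0,  -0.25,-0.13,0.18,0,0.6,-0.1,0,  -0.25,-0.13,0.17,0,0.5,0,0,  -0.25,-0.13,0.17,0,0.6,0,0,  -0.2,-0.1,0.1,0.1,0.5,0,0,  0,0,0,0,0,0,0,  0,0,0,0,0,0,0,  0,0,0,0,0,0,0]'; python3 - <<'E'
from plan import *
st()
np.savez('pics/w14.npz',**ctrl.camera_params('wrist'));save('wrist','w14.png');save('scene','s14.png',(270,120,330,175),12); save('top','t14.png',(270,140,340,190),10)
Q=Rtube(-12.7,0)*R.from_euler('y',3,degrees=True)
P=np.array([ 0.52931986,-0.20331363,0.2842849 ]); p,r,_=cur()
print("remaining cm",(r.inv().apply(P-p)*100).round(2),"deg",np.degrees((r.inv()*Q).as_rotvec()).round(2))
s=ctrl.camera_params("scene")
h=np.radians(-12.7); e=np.array([np.cos(h),np.sin(h),0]); L=np.array([.622,-.2242,.1775]); F=L-.1*e
for nm,X in(("lens",L),("focus",F),("tip",F-[0,0,.01]),("capbot",F+[0,0,.044]),("captop",F+[0,0,.06])): print(nm,((proj(s,X)[0]-[270,120]+.5)*12).round())
E
```

```text
t: 22.35
ee_pos: [0.5289, -0.2023, 0.2845]
orientation: [0.11, 0.994, 0.003, -0.027]
wrist_force: [0.4, 0.2, 0.2]
grip_width: 0.224
t 22.35 pos [ 0.5289 -0.2023  0.2845] 
R [[-0.974, 0.218, -0.053], [0.218, 0.976, 0.011], [0.054, -0.001, -0.999]] F [0.4 0.2 0.2] w 0.224 q [ 0.33  0.29 -0.06  1.73  0.02  1.17  1.62]
remaining cm [-0.06 -0.09  0.02] deg [-0.04 -0.08  0.09]
lens [248. 446.]
focus [451. 570.]
tip [448. 604.]
capbot [465. 421.]
captop [470. 365.]
```

View pics/s14.png

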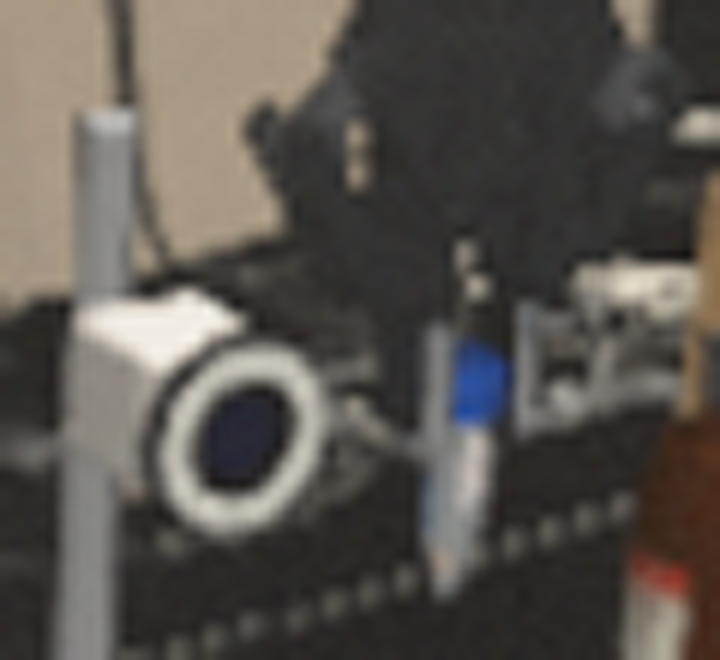

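View pics/t14.png

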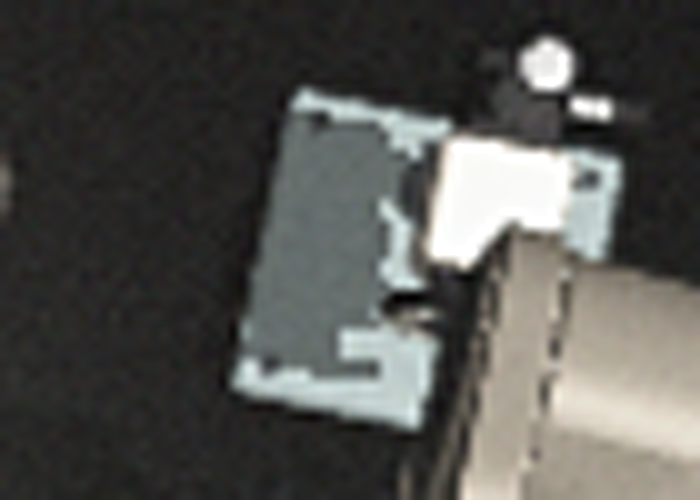

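View pics/w14.png

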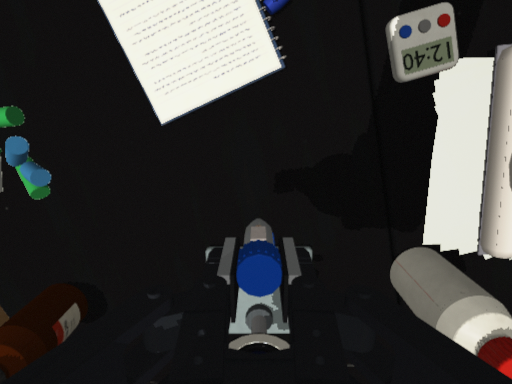

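```bash
python3 -m handwheel '[-0.06,-0.09,-0.07,0,0,0,0,  0,0,0,0,0,0,0,  0,0,0,0,0,0,0,  0,0,0,0,0,0,0,  0,0,0,0,0,0,0,  0,0,0,0,0,0,0,  0,0,0,0,0,0,0,  0,0,0,0,0,0,0,  0,0,0,0,0,0,0,  0,0,0,0,0,0,0]'; python3 - <<'E'
from plan import *
st()
save('scene','s15.png',(170,110,330,240),5)
Q=Rtube(-12.7,0)*R.from_euler('y',3,degrees=True)
P=np.array([ 0.52931986,-0.20331363,0.2842849 ]); p,r,s=cur()
print("remaining cm",(r.inv().apply(P-p)*100).round(2),"deg",np.degrees((r.inv()*Q).as_rotvec()).round(2), np.abs(s["joint_vel"]).max())
E
```

```text
t: 23.75
ee_pos: [0.5293, -0.2034, 0.2854]
orientation: [0.11, 0.994, 0.003, -0.027]
wrist_force: [-0.0, 0.5, -0.3]
grip_width: 0.229
t 23.75 pos [ 0.5293 -0.2034  0.2854] 
R [[-0.975, 0.218, -0.052], [0.218, 0.976, 0.011], [0.053, -0.001, -0.999]] F [-0.   0.5 -0.3] w 0.229 q [ 0.34  0.29 -0.06  1.73  0.02  1.18  1.62]
remaining cm [-0.01  0.01  0.11] deg [-0.04 -0.07  0.09] 0.0010389313284334106
```

View pics/s15.png

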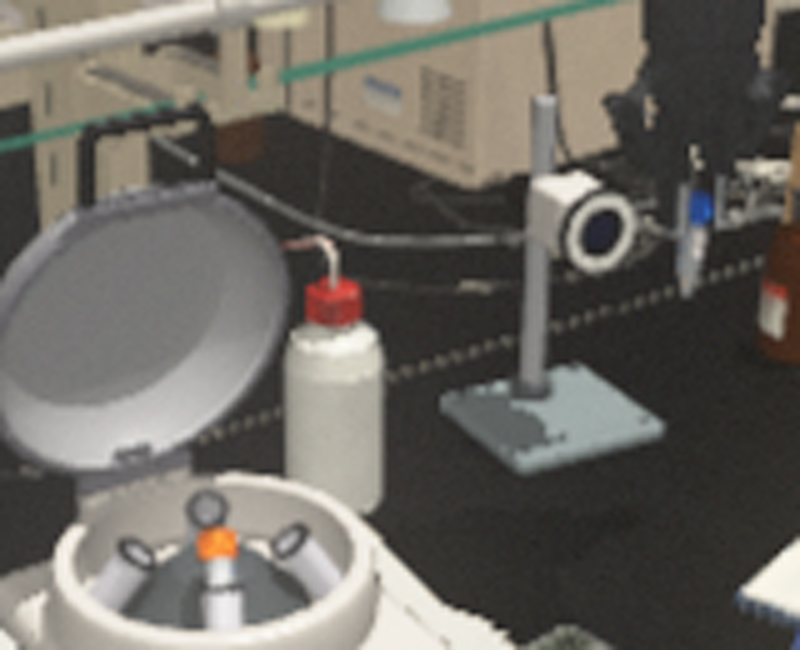

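```bash
python3 -c "
from station import ctrl
print(ctrl.sign_off()); print(ctrl.state()['t'])"
```

```text
the job is handed in; nothing more can be done
None
the job is handed in; nothing more can be done
```

I opened the centrifuge lid by its handle to its stop and left it open. I then drew the blue-capped tube out along its own axis. It is now held still, cap up, in front of the inspection camera with the pellet side toward the lens. I handed the job in at 23.8 s.

**Arm and grip:** at the end the arm was within about 0.1 mm sideways of the pose I had worked out for the tube, and I had raised it 1 mm on purpose after the scene picture. The heading was within 0.1°. The arm was still and the grip was firm.

**Scene:** the last picture shows the lid open, the orange-capped tube in the rotor and the sample sleeve empty. The camera and wash bottle are in place. No forces at the readings between moves suggested a knock. I did not measure the positions of the other bystanders again.

**Less certain:**
- **Lid angle:** I worked it out at about 1.34 rad from the arm's position. Pushing harder did not move it further, so I took that as the 1.35 stop.
- **Tube tilt:** the wrist picture suggested the tube sat about 3° tilted in the grip, so I turned the tool to correct for it. The scene picture agreed to within 1–2°.
- **Height at the lens:** my first estimate of the lens height, 186 mm, was a misread pixel. Three later views agreed on 176–179 mm, and I used about 178 mm. The final position should be good to about 2–3 mm.
- **Cap size:** the cap looked about 20 mm across in the wrist camera against the stated 22 mm. I put this down to its shape and took the tube's depth in the grip from the arm's position and the scene picture.

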